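# Make up the bag repair stand

### The job

Make up the bag repair stand for the next job: stand every spool of thread from the near half of the counter upright in the crate, one to a cell (the spools at the far edge stay), and hang every wooden bag handle over the steel bar with a leg on either side. Slide the loaded crate all the way home under the bar, and then turn the black clamp knob fully clockwise so that its arm locks the crate in. Leave the other things on the counter where they are.

Things in the scene. Friction and masses are not known exactly. Their poses are not given: they have to be found in the camera images.
- stand: Fixed repair stand: grey base plate 6 mm thick carrying a bar, a sliding crate and a clamp knob. Origin on the counter straight under the middle of the bar; +x is the way the crate slides home, y runs along the bar, z up. The base plate reaches from x = -200 to +25 mm and from y = -215 to +90 mm (+155 mm at the post)
- bar_mid (a point): Middle of the bar, on its uppermost line, 195 mm above the counter; axes as the stand's. The bar is a bent steel tube 16 mm thick, straight for 270 mm along y, with a post down at each end; nothing stands above it. A handle may hang anywhere between the posts; 90 mm apart leaves room for fingers
- crate (a joint): How far the crate stands out from home, in m: 0 = home (hard stop), 0.1 = fully out (towards the stand's -x). It starts 0.08 or more out. Sliding takes about 3 N plus 15 N per m/s. At home its middle is at stand x = -49, y = -30 mm, and the bar is then in the way of loading it from above
- crate_tab (a point): Middle of the top edge of the crate's upright push tab, a plate 10 mm thick (x) and 64 mm wide (y), 75 mm above the counter, 85 mm in front (-x) of the crate's middle, at stand y = -30 mm; free in front down to 20 mm above the counter; moves with the crate; axes as the stand's
- cell_1 (a point): Middle of the floor of the crate's cell at the +y end, 13 mm above the counter; moves with the crate; axes as the stand's. Cells are 60 x 60 mm inside and 40 mm deep
- cell_2 (a point): The same for the middle cell. The open plywood crate is 68 mm (x) by 196 mm (y) outside, with three cells in a row along y at 64 mm pitch, walls 4 mm, rim 53 mm above the counter
- cell_3 (a point): The same for the cell at the -y end
- clamp (a joint): Turn of the clamp knob in rad, growing clockwise seen from above: starts at 0 to 0.3 (open), 1.6 = stop, locked. A steel arm under the knob, 71 mm from axis to tip, points to the stand's -x at 0 and to +y, across the crate's front, when locked; it really bars the crate and can be turned in only when the crate is home to about 5 mm. Takes about 0.06 Nm; stays where left
- clamp_grip (a point): On the upright axis of the clamp knob, at the top of its grip bar, 75 mm above the counter, at stand x = -96, y = -185 mm. The grip bar is 50 mm long along this point's x axis, 14 mm thick along its y, 34 mm tall, above a disc of radius 22 mm; the point turns with the knob
- handle_1: Arched wooden bag handle standing on two feet; one of the three may be absent. Origin between the feet, on the ground; x along its 134 mm width, y along its thickness, z up. 120 mm tall, 0.16 kg. The grip is 30 mm thick (y) and 34 mm tall in the middle (from 85 to 119 mm above the feet), falling 10 degrees to either side; legs 22 x 28 mm, 90 mm clear between them; steel foot plates 34 (x) x 52 (y) x 5 mm
- handle_1_crown (a point): Middle of the underside of that handle's grip, 85 mm above its feet: what rests on the bar when it hangs
- handle_2: Arched wooden bag handle standing on two feet; one of the three may be absent. Origin between the feet, on the ground; x along its 134 mm width, y along its thickness, z up. 120 mm tall, 0.16 kg. The grip is 30 mm thick (y) and 34 mm tall in the middle (from 85 to 119 mm above the feet), falling 10 degrees to either side; legs 22 x 28 mm, 90 mm clear between them; steel foot plates 34 (x) x 52 (y) x 5 mm
- handle_2_crown (a point): Middle of the underside of that handle's grip, 85 mm above its feet: what rests on the bar when it hangs
- handle_3: Arched wooden bag handle standing on two feet; one of the three may be absent. Origin between the feet, on the ground; x along its 134 mm width, y along its thickness, z up. 120 mm tall, 0.16 kg. The grip is 30 mm thick (y) and 34 mm tall in the middle (from 85 to 119 mm above the feet), falling 10 degrees to either side; legs 22 x 28 mm, 90 mm clear between them; steel foot plates 34 (x) x 52 (y) x 5 mm
- handle_3_crown (a point): Middle of the underside of that handle's grip, 85 mm above its feet: what rests on the bar when it hangs
- spool_1: Spool of waxed thread, standing upright, 52 mm across, 70 mm tall, about 0.09 kg; one of the three may be absent. Origin in the middle of its underside, z up
- spool_2: Spool of waxed thread, standing upright, 52 mm across, 70 mm tall, about 0.09 kg; one of the three may be absent. Origin in the middle of its underside, z up
- spool_3: Spool of waxed thread, standing upright, 52 mm across, 70 mm tall, about 0.09 kg; one of the three may be absent. Origin in the middle of its underside, z up
- glue: Slim white bottle with a nozzle, 34 mm across, 157 mm tall, not part of the job, to be left alone. Origin in the middle of its underside
- polish: Round flat tin, 77 mm across, 26 mm tall, not part of the job, to be left alone. Origin in the middle of its underside
- tape: Flat cream roll of paper tape, 72 mm across, 19 mm tall, not part of the job, to be left alone. Origin in the middle of its underside
Not all that is in view belongs to the job. What is shaped like the spool_2 but blue or turquoise is not meant.

How it is judged:
By the outcome, as a careful person would: the job done as asked, in the order asked, and still so for the second after the job is handed in, with the robot touching nothing.
Of handle_1, handle_2, handle_3 only 2 to 3 are there at a start; the rules pass over those that are not, and their reading is None.
Of spool_1, spool_2, spool_3 only 2 to 3 are there at a start; the rules pass over those that are not, and their reading is None.
At some moment in a run one of spool_1, spool_2, spool_3 may be knocked a few centimetres aside while the robot is not near it.
It also fails if it takes over 210 s, if anything falls off the work surface, if the arm or the gripper's body presses on something with over 40 N, if the wrist force passes 120 N, or if a joint passes its speed limit or range.

### The arm

A 6-joint arm with a two-finger parallel gripper is mounted at the origin on a cart in front of the work surface, level with it; the furniture and walls round the work are solid. World frame = base frame: x ahead of the robot, y to its left, z up, the work surface at z = 0. Lengths are in m, angles in rad, forces in N, time in s.
With the tool pointing down it reaches from about 0.3 to 0.775 m from the base axis. Payload 14.6 kg.
Tool frame: the origin (TCP) lies at the very end of the fingers, on their centre line; the grasp point (between the pads) lies 19 mm behind it (pinch_z is the distance from the TCP to the grasp point, in m); z points along the fingers, y is the direction in which the jaws open and shut (so a half turn about z gives the same grasp; the last joint's range is limited). The gripper opens to 94 mm and grips with 3 to 60 N. Pads are 16 mm wide; open, the fingers measure 119 mm over their backs; the gripper's body (75 mm by 177 mm) begins 78 mm behind the grasp point.
Start: joints at [-1.296, 0.3, 1.521, -0, 1.321, -0.067], TCP at [0.184, -0.518, 0.205] pointing down, gripper open.
Joint ranges: [-3.03, 3.03], [-0.79, 2.21], [0.23, 2.52], [-1.04, 4.18], [0, 3.07], [-2.55, 2.55]. Speed limits (rad/s): [2.22, 2.22, 2.57, 3.14, 3.14, 3.14].

### API

Orientations are given as [roll, pitch, yaw] about the fixed x, y, z axes, in that order (R = Rz(yaw) Ry(pitch) Rx(roll)).
In Python, from station import get_obs, camera, hand_in, pinch_z gives the robot as it stands.
- The arm moves only by the tool servo_tool, never from a script. Its argument "moves" is a list that holds one entry, the list of rows, each a list of 7 numbers: the turn, a rotation vector about the tool's x, y, z normalised to -1 to 1, where 1 is pi/2 rad, then the shift along the tool's x, y, z normalised to -1 to 1, where 1 is 500 mm, then the closure, from 0 (fully open) to 1 (shut). In form: [[[rx, ry, rz, x, y, z, hand], ...]]. A call has 1 to 12 rows; each row is the pose to reach, as a shift and turn from the pose measured when the call began, along the tool's axes at that moment; what a row does not reach only later rows make up. A row lasts 1/12 s, in which the tool goes at most 41.7 mm and 7.16 degrees, less where a joint would pass 70% of its speed; a pose out of reach is approached as far as the arm can. A call with a number of a shift or a turn outside -1 to 1 is refused whole. A call with a gripper value outside its range is refused whole. The fingers move at their own pace and stop on an object; "squeeze" is the grip in N (left out, the last holds). Time passes only in rows, so rows that repeat a pose let the fingers close. It gives the time, the measured TCP pose, the force and the opening at its end, in the units of the state.
- get_obs(): the state, without advancing time (a new reading comes with each control period).
- camera(name): name is "side" or "top"; returns a dict with "color" (400x640x3 uint8, red, green, blue), "intrinsics" (3x3 intrinsics, pixels), "distortion" ([k1, k2, p1, p2, k3] as OpenCV has them; the pictures are not rectified), "rvec" (rotation vector, rad) and "tvec" (3), from world to camera coordinates, as OpenCV has them. Camera axes: x right, y down, z forward; pixel columns grow to the right and rows downward; lengths in m; the calibration is good to about 2 mm. A picture is of the moment at which its call begins. There is no depth.
- hand_in(): hands the job in, once; it reports no verdict.
The state is a dict: "time_s": time; "qpos": joint angles; "joint_vel": joint speeds; "tau": joint torques, N m; "ee_pos": TCP position; "eef_rot": TCP orientation; "force": force on the tool from outside, world axes, zero at the start; "moment": the same for the moment, N m; "grip_width": finger opening in m.
Only numpy, scipy, OpenCV 4.12 (cv2) and the standard library are available. Lean on these libraries where they do the work, as an engineer would, in place of code of your own. Each camera call takes 0.05 s, during which the arm holds its last target.

## Working session

There is one attempt and no reset: what is moved stays moved. The work goes in short steps, Python scripts to look and compute and a tool call to move; the robot and the scene stay as the last step left them, time stands still between calls to the robot, and variables do not carry over. Pictures are saved under pics/ and viewed, and the job is handed in when it is done.

Besides the shell and the picture viewer there is one more tool, called after "Call:" by a JSON object that holds its "fn" and its "kwargs". servo_tool: Moves the arm, as the interface text tells. Scaled input: -1 to 1 covers 500 mm each way for a shift and pi/2 rad each way for a turn. Its arguments: {"type":"object","properties":{"moves":{"type":"array"},"squeeze":{"type":"number"}},"required":["moves"]}

```bash
ls; mkdir -p pics; python3 - <<'E'
from station import get_obs, camera, pinch_z
import cv2
print(get_obs(), pinch_z)
for n in ("side","top"):
    c=camera(n); cv2.imwrite(f"pics/{n}0.png",c["color"][:,:,::-1]); print(n,c["intrinsics"],c["distortion"],c["rvec"],c["tvec"])
E
```

```text
pics
{'time_s': 0.0, 'qpos': array([-1.29557500e+00,  3.00463175e-01,  1.52154508e+00, -1.82480605e-05,
        1.32074522e+00, -6.65991415e-02]), 'joint_vel': array([-0.00062176,  0.00164105, -0.00177919, -0.00272996,  0.0004697 ,
       -0.00094489]), 'tau': array([ 2.00848626e-03, -5.31809449e+01, -3.52735913e+01,  7.08672800e-02,
        2.43178447e-02, -7.34999594e-05]), 'ee_pos': array([ 0.18428377, -0.51793155,  0.20490592]), 'eef_rot': array([-3.14043324e+00, -5.96160029e-05,  3.41824957e-01]), 'force': array([ 0.20553297, -0.49232508, -0.85254255]), 'moment': array([-0.03221308, -0.00338222,  0.0185913 ]), 'grip_width': 0.09410625524239942} 0.0188
side [[442.41329559   0.         317.70244043]
 [  0.         442.41329559 203.003478  ]
 [  0.           0.           1.        ]] [0.02621844 0.         0.         0.         0.        ] [ 1.53018388  1.83723097 -0.93261912] [ 0.15587651 -0.22939553  1.83560722]
top [[362.7570604    0.         324.18725525]
 [  0.         362.7570604  203.07449928]
 [  0.           0.           1.        ]] [-0.01442133  0.          0.          0.          0.        ] [ 2.22596471 -2.15901273  0.17630449] [-0.08842774  0.60551392  1.27330917]
```

View pics/side0.png

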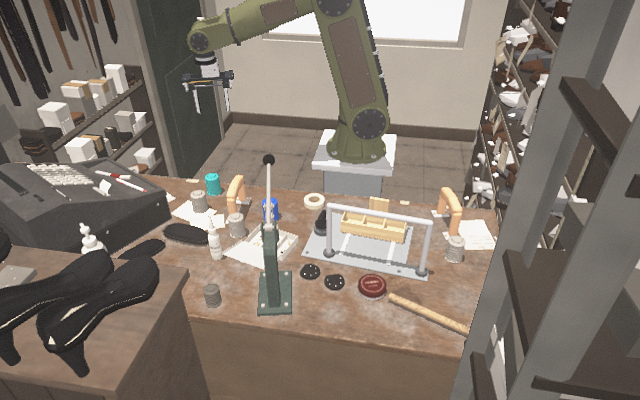

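View pics/top0.png

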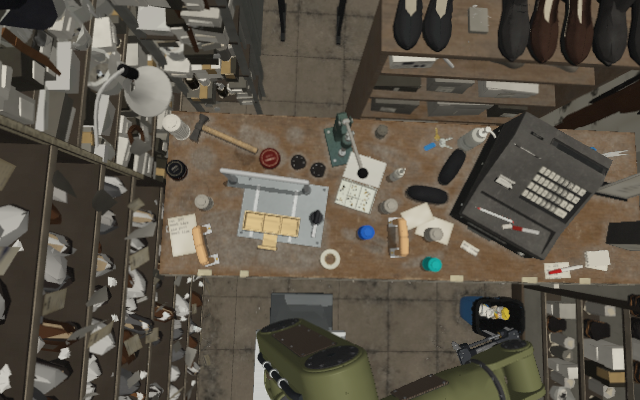

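```bash
cat > h.py <<'E'
import numpy as np, cv2
from station import get_obs, camera, pinch_z
from scipy.spatial.transform import Rotation as R
_c={}
def cam(n,fresh=True):
    c=camera(n); return c
def ray(c,uv):
    K=c["intrinsics"];d=np.array(c["distortion"]);
    p=cv2.undistortPoints(np.array([[uv]],float),K,d)[0,0]
    M=cv2.Rodrigues(np.array(c["rvec"]))[0]; t=np.array(c["tvec"]).reshape(3)
    return -M.T@t, M.T@np.array([p[0],p[1],1])
def onz(c,uv,z):
    o,d=ray(c,uv); return o+d*(z-o[2])/d[2]
def proj(c,P):
    return cv2.projectPoints(np.array(P,float).reshape(-1,3),np.array(c["rvec"]),np.array(c["tvec"]),c["intrinsics"],np.array(c["distortion"]))[0][:,0]
def tri(c1,u1,c2,u2):
    o1,d1=ray(c1,u1);o2,d2=ray(c2,u2)
    A=np.stack([d1,-d2],1);s=np.linalg.lstsq(A,o2-o1,rcond=None)[0]
    p,q=o1+s[0]*d1,o2+s[1]*d2
    return (p+q)/2,np.linalg.norm(p-q)
def crop(c,x0,y0,x1,y1,k,name):
    im=c["color"][y0:y1,x0:x1,::-1]
    cv2.imwrite(name,cv2.resize(im,None,fx=k,fy=k,interpolation=cv2.INTER_CUBIC))
E
python3 - <<'E'
from h import *
c=cam("top"); 
crop(c,160,160,340,290,4,"pics/t1.png"); crop(c,320,110,480,290,3.3,"pics/t2.png")
s=cam("side"); crop(s,170,150,330,310,3.7,"pics/s1.png"); crop(s,300,170,480,310,4,"pics/s2.png")
for n,uv,z in [("spA",(202,201),.07),("spB",(390,206),.07),("spC",(434,234),.07),("far",(381,131),.07),("blue",(366,232),.07),("tq",(433,265),.07),("hA",(200,245),.12),("hB",(404,237),.12)]:
    print(n,onz(c,uv,z).round(3))
E
```

```text
spA [0.597 0.354 0.07 ]
spB [ 0.602 -0.302  0.07 ]
spC [ 0.507 -0.46   0.07 ]
far [ 0.873 -0.266  0.07 ]
blue [ 0.507 -0.217  0.07 ]
tq [ 0.399 -0.456  0.07 ]
hA [0.447 0.337 0.12 ]
hB [ 0.493 -0.338  0.12 ]
```

View pics/t1.png

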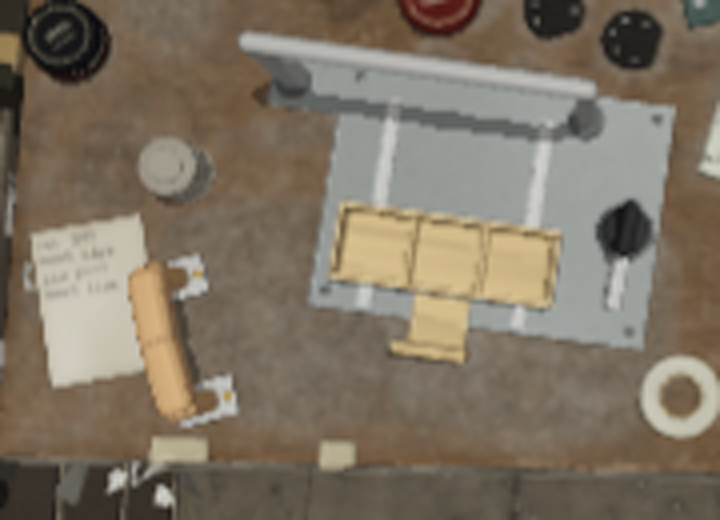

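View pics/t2.png

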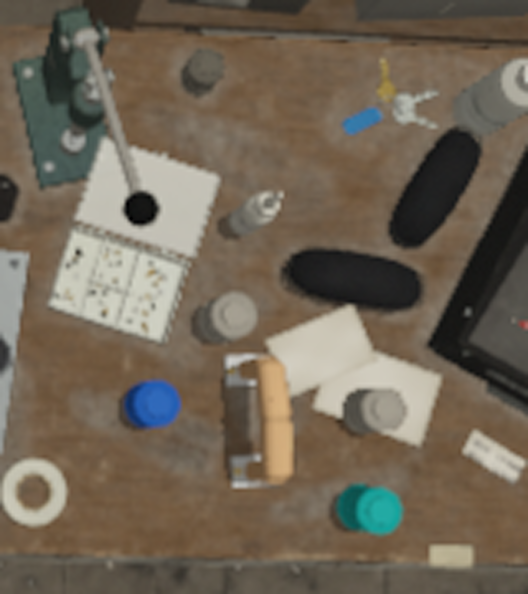

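View pics/s1.png

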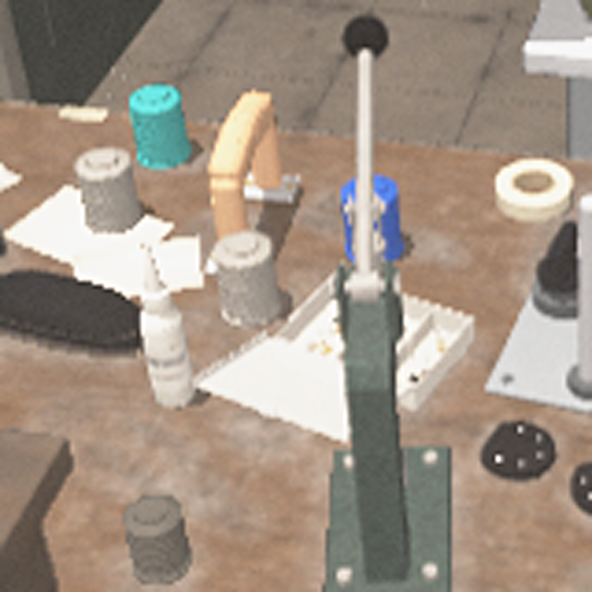

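View pics/s2.png

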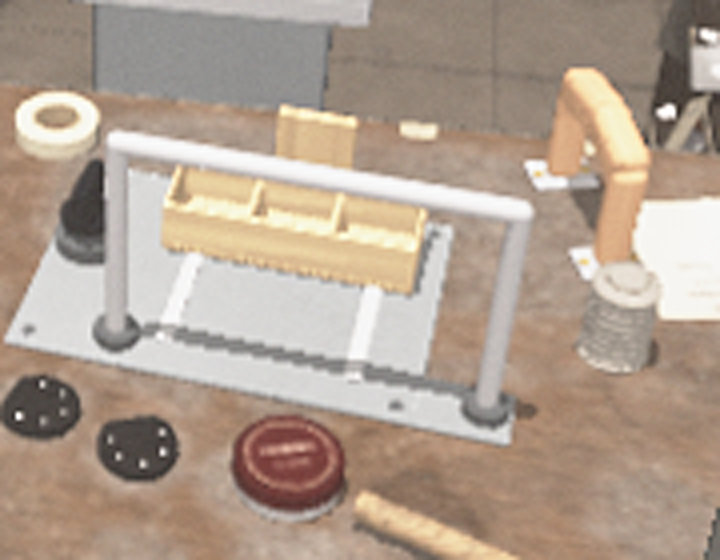

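```bash
cat > stand.py <<'E'
from h import *
T=np.array([0.,0]);
def fit2(S,W):
    S=np.array(S);W=np.array(W);s0,w0=S.mean(0),W.mean(0)
    H=(S-s0).T@(W-w0);a=np.arctan2(H[0,1]-H[1,0],H[0,0]+H[1,1])
    Rm=np.array([[np.cos(a),-np.sin(a)],[np.sin(a),np.cos(a)]])
    return a,w0-Rm@s0,Rm
E
python3 - <<'E'
from stand import *
c=cam("top");s=cam("side")
t1=lambda u,v:(160+(u-1.5)/4,160+(v-1.5)/4)
s2=lambda u,v:(300+(u-1.5)/4,170+(v-1.5)/4)
P=[(t1(673,106),(.025,-.215)),(t1(645,348),(-.2,-.215)),(t1(310,303),(-.2,.09))]
W=[onz(c,p,.006)[:2] for p,_ in P]
a,o,Rm=fit2([q for _,q in P],W)
print("plate",a,o,[(w-(Rm@np.array(q)+o)).round(4) for w,(_,q) in zip(W,P)])
# side plate corners: (7,340) => right front(+25,-215); (512,442) =>(+25,+155)
for p,q in [((7,340),(.025,-.215)),((512,442),(.025,.155)),((452,228),(-.2,.09))]:
    w=onz(s,s2(*p),.006)[:2]; print("side",w, w-(Rm@np.array(q)+o))
print("bar ends top view", [onz(c,t1(*p),.187) for p in [(243,40),(595,90)]])
print("exp", [Rm@np.array([0,y])+o for y in (.143,-.143)])
rim=[onz(c,t1(*p),.053)[:2] for p in [(342,202),(562,231),(553,307),(331,281)]]
print("rim in stand",[(Rm.T@(r-o)).round(4) for r in rim])
for p in [(163,235),(412,290),(428,208),(178,168)]: pass
print("knob top", Rm.T@(onz(c,t1(629,207),.075)[:2]-o))
print("tape",onz(c,t1(680,396),.019))
E
```

```text
plate -0.10008422267340342 [0.67213857 0.13103978] [array([-0.001,  0.002]), array([-0.0003, -0.0008]), array([ 0.0013, -0.0012])]
side [ 0.67388195 -0.08078912] [-0.00164931  0.00459312]
side [0.71195634 0.28524964] [-0.00054429  0.00248345]
side [0.48468089 0.24097903] [0.00254892 0.00040619]
bar ends top view [array([0.68694953, 0.2700034 , 0.187     ]), array([ 0.65713209, -0.00930556,  0.187     ])]
exp [array([0.68642673, 0.27332417]), array([ 0.65785041, -0.01124461])]
rim in stand [array([-0.1075,  0.0663]), array([-0.1075, -0.1278]), array([-0.1746, -0.1289]), array([-0.177 ,  0.0654])]
knob top [-0.08055472 -0.18304671]
tape [ 0.40958791 -0.09581008  0.019     ]
```

```bash
cat >> h.py <<'E'
def go(x,y,z,yaw,obs=None):
    """normalised row for servo_tool to reach world pose, tool down"""
    o=obs or get_obs(); Rc=R.from_euler('xyz',o["eef_rot"]); p=np.array(o["ee_pos"])
    Rt=R.from_euler('xyz',[np.pi,0,yaw])
    rv=(Rc.inv()*Rt).as_rotvec()/(np.pi/2); d=Rc.inv().apply(np.array([x,y,z])-p)/.5
    q6=np.arctan2(y,x)+np.pi/2-yaw
    print("row",np.r_[rv,d].round(4).tolist(),"q6~%.2f"%q6)
SA=-0.1001; SO=np.array([.672,.132]); SR=np.array([[np.cos(SA),-np.sin(SA)],[np.sin(SA),np.cos(SA)]])
def st(x,y): return SR@np.array([x,y])+SO
def ist(w): return SR.T@(np.array(w)[:2]-SO)
E
python3 - <<'E'
from h import *
c=cam("top");s=cam("side")
print("knob lever",tri(c,(362,173),s,(268,160)))
for i,(u,v) in enumerate([(202,201),(390,206),(434,234),(401,237)]): 
    crop(c,u-20,v-20,u+20,v+20,10,f"pics/z{i}.png")
ims=[cv2.imread(f"pics/z{i}.png") for i in range(4)]
cv2.imwrite("pics/z.png",cv2.resize(np.vstack([np.hstack(ims[:2]),np.hstack(ims[2:])]),(600,600)))
ss=[(237,228),(197,203),(454,248),(236,192)]
ims=[cv2.resize(s["color"][v-20:v+20,u-20:u+20,::-1],(300,300),interpolation=cv2.INTER_CUBIC) for u,v in ss]
cv2.imwrite("pics/zs.png",np.vstack([np.hstack(ims[:2]),np.hstack(ims[2:])]))
for u,v in [(202,201),(390,206),(434,234)]:print(c["color"][v-8:v+9,u-8:u+9].sum(2)//3)
E
```

```text
knob lever (array([ 0.66729781, -0.16031838,  0.32016887]), np.float64(0.00035192785370823587))
[[102 102  99 102 103 102 102 100 105 101 103 101  98  94  88  88  87]
 [102 101  99 105 114 120 124 123 127 124 116 105  98  96  93  89  89]
 [ 99 100  99 113 133 140 144 144 145 145 139 126 105  90  99  91  92]
 [ 94  96 115 132 144 145 142 145 146 146 146 146 129 106 104  97 102]
 [ 91 106 137 144 146 146 142 147 147 143 147 149 147 134 103 109 103]
 [ 91 131 144 147 150 151 153 153 151 145 151 150 149 143 104 104  87]
 [ 96 145 146 149 153 154 154 154 154 152 150 148 150 147 126  93  84]
 [107 144 144 151 154 154 155 155 154 153 150 136 151 150 142  97  87]
 [111 143 143 152 154 154 155 155 154 154 150 118 153 151 140  83  85]
 [110 143 143 150 153 152 155 154 154 154 149 120 153 150 136  83  83]
 [103 144 144 145 148 153 153 154 154 152 143 143 151 147 114  76  82]
 [ 91 134 143 144 143 144 147 146 143 138 140 150 149 137  89  71  84]
 [ 87 110 139 145 145 137 143 140 135 130 148 148 145 115  88  82  89]
 [ 88  92 118 139 146 146 147 146 147 146 146 140 127  89  84  87  85]
 [ 90  87 
[... 1919 characters left out ...]
 75 103 135 146 133 134 155 154 155 156 155 155 151 148 142]
 [ 76  77  75  98 131 147 129 129 154 154 156 156 155 155 153 151 143]
 [ 74  77  76  90 126 146 136 128 144 153 154 155 155 153 152 150 142]
 [ 75  77  76  83 120 144 146 135 131 148 153 154 153 151 149 149 160]
 [ 79  76  78  78 106 137 144 142 138 145 150 150 148 147 147 145 173]
 [ 83  77  79  79  86 114 137 144 145 146 146 146 146 146 144 157 182]
 [ 82  85  82  78  75  86 111 130 140 145 144 145 145 140 154 182 192]
 [ 68  79  80  81  78  79  84  98 118 139 159 167 169 165 178 191 191]
 [ 58  60  68  73  77  85  84  83  87 115 144 156 167 181 187 188 189]
 [ 77  78  74  73  79  85  85  85  84  84  84  87 115 145 164 174 180]]
```

View pics/z.png

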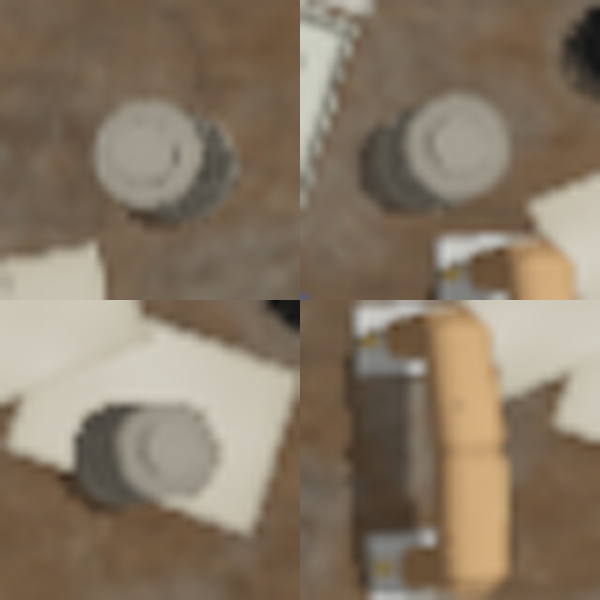

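View pics/zs.png

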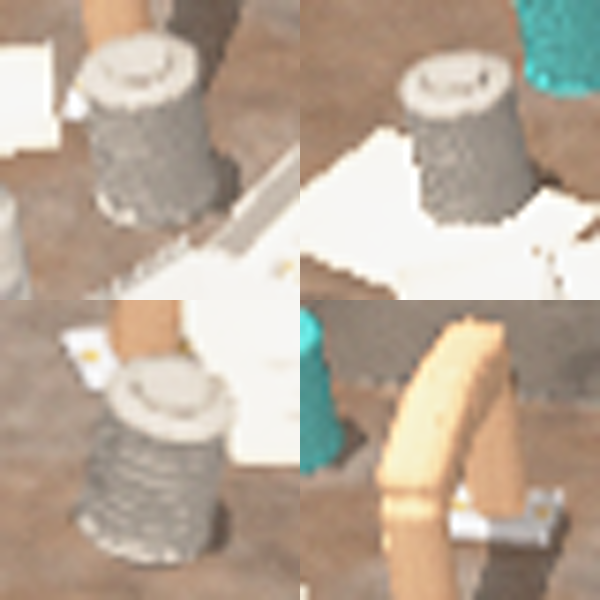

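```bash
python3 - <<'E'
from h import *
c=cam("top");s=cam("side")
for n,uv in [("A",(201.2,201.2)),("B",(390.6,205.3)),("C",(435.9,233.5))]: print(n,onz(c,uv,.07).round(4))
sz=lambda u,v,cu,cv:(cu-20+u/7.5-.5,cv-20+v/7.5-.5)
for n,uv in [("B",sz(138,70,237,228)),("C",sz(457-300,82,197,203)),("A",sz(172,398-300,454,248))]: print(n,"side",onz(s,uv,.07).round(4))
print("glue",tri(c,(402,169),s,(211,224)))
# handle A/B in top: crown mid top z .119 ; 
# feet A t1 coords
t1=lambda u,v:(160+(u-1.5)/4,160+(v-1.5)/4)
print("hA ends top",[onz(c,t1(*p),.11).round(3) for p in [(148,268),(180,415)]],"mid",onz(c,t1(160,342),.119).round(3))
z=lambda u,v:(381+(u-300)/7.5-.5,217+(v-300)/7.5-.5)
print("hB mid",onz(c,z(475,450),.119).round(3),[onz(c,z(*p),.108).round(3) for p in [(455,312),(477,588)]])
for i in range(3): print("cell",i+1,st(-.142,.034-.064*i).round(4))
p=onz(c,(435.9,233.5),.07); go(p[0],p[1],.2,0.)
E
```

```text
A [0.5964 0.3565 0.07  ]
B [ 0.6041 -0.3036  0.07  ]
C [ 0.5091 -0.467   0.07  ]
B side [ 0.6115 -0.3012  0.07  ]
C side [ 0.5143 -0.4642  0.07  ]
A side [0.6052 0.3578 0.07  ]
glue (array([ 0.72342715, -0.32636006,  0.12872664]), np.float64(0.003297606505805016))
hA ends top [array([0.507, 0.355, 0.11 ]), array([0.388, 0.321, 0.11 ])] mid [0.447 0.339 0.119]
hB mid [ 0.494 -0.338  0.119] [array([ 0.557, -0.332,  0.108]), array([ 0.432, -0.342,  0.108])]
cell 1 [0.5341 0.18  ]
cell 2 [0.5277 0.1163]
cell 3 [0.5213 0.0527]
row [-0.0, -0.0, 0.2176, 0.6462, 0.1213, 0.0108] q6~0.83
```

Call:
{"fn": "servo_tool", "kwargs": {"moves": [[[0,0,0.2176,0.65,0.119,0.01,0],[0,0,0.2176,0.65,0.119,0.01,0],[0,0,0.2176,0.65,0.119,0.01,0],[0,0,0.2176,0.65,0.119,0.01,0],[0,0,0.2176,0.65,0.119,0.01,0],[0,0,0.2176,0.65,0.119,0.01,0],[0,0,0.2176,0.65,0.119,0.01,0],[0,0,0.2176,0.65,0.119,0.01,0],[0,0,0.2176,0.65,0.119,0.01,0],[0,0,0.2176,0.65,0.119,0.01,0],[0,0,0.2176,0.65,0.119,0.01,0],[0,0,0.2176,0.65,0.119,0.01,0]]], "squeeze": 15}}

```text
time_s: 1.5
ee_pos: [0.5093, -0.4659, 0.2007]
eef_rot: [3.141, 0.0, -0.001]
force: [0.1, -0.3, -0.2]
grip_width: 0.0942
```

Call:
{"fn": "servo_tool", "kwargs": {"moves": [[[0,0,0,0.003,0,0.15,0],[0,0,0,0.003,0,0.25,0],[0,0,0,0.003,0,0.313,0],[0,0,0,0.003,0,0.313,0],[0,0,0,0.003,0,0.313,0],[0,0,0,0.003,0,0.313,1],[0,0,0,0.003,0,0.313,1],[0,0,0,0.003,0,0.313,1],[0,0,0,0.003,0,0.313,1],[0,0,0,0.003,0,0.313,1],[0,0,0,0.003,0,0.313,1],[0,0,0,0.003,0,0.313,1]]]}}

```text
time_s: 2.5
ee_pos: [0.511, -0.4663, 0.0449]
eef_rot: [3.14, -0.001, -0.001]
force: [-0.4, -2.5, 1.2]
grip_width: 0.0509
```

Call:
{"fn": "servo_tool", "kwargs": {"moves": [[[0,0,0,0,0,0,0.2],[0,0,0,0,0,0,0],[0,0,0,0,0,0,0],[0,0,0,0,0,0,0]]]}}

```text
time_s: 2.83
ee_pos: [0.511, -0.4662, 0.0448]
eef_rot: [3.141, -0.001, -0.001]
force: [-0.3, -0.9, -0.4]
grip_width: 0.0741
```

Call:
{"fn": "servo_tool", "kwargs": {"moves": [[[0,0,-0.07,0,0,0,0],[0,0,-0.15,0,0,0,0],[0,0,-0.23,0,0,0,0],[0,0,-0.31,0,0,0,0],[0,0,-0.39,0,0,0,0],[0,0,-0.47,0,0,0,0],[0,0,-0.55,0,0,0,0],[0,0,-0.63,0,0,0,0],[0,0,-0.71,0,0,0,0],[0,0,-0.79,0,0,0,0],[0,0,-0.87,0,0,0,0],[0,0,-0.937,0,0,0,0]]]}}

```text
time_s: 3.83
ee_pos: [0.5109, -0.4661, 0.0447]
eef_rot: [3.141, 0.001, 1.477]
force: [-0.0, -0.2, 0.5]
grip_width: 0.0935
```

Call:
{"fn": "servo_tool", "kwargs": {"moves": [[[0,0,0,0,0,0,0.3],[0,0,0,0,0,0,1],[0,0,0,0,0,0,1],[0,0,0,0,0,0,1],[0,0,0,0,0,0,1],[0,0,0,0,0,0,1],[0,0,0,0,0,0,1],[0,0,0,0,0,0,1]]], "squeeze": 20}}

```text
time_s: 4.5
ee_pos: [0.5109, -0.4661, 0.0447]
eef_rot: [3.141, 0.001, 1.477]
force: [-0.9, 0.5, 0.2]
grip_width: 0.0495
```

Call:
{"fn": "servo_tool", "kwargs": {"moves": [[[0,0,0,0,0,-0.04,1],[0,0,0,0,0,-0.1,1],[0,0,0,0,0,-0.18,1],[0,0,0,0,0,-0.25,1],[0,0,0,0,0,-0.3,1],[0,0,0,0,0,-0.33,1],[0,0,0,0,0,-0.33,1]]]}}

```text
time_s: 5.08
ee_pos: [0.5116, -0.4667, 0.2138]
eef_rot: [3.137, 0.005, 1.476]
force: [0.5, -0.9, -0.9]
grip_width: 0.0495
```

```bash
python3 - <<'E'
from h import *
w=st(-.142,-.094); print(get_obs()["qpos"].round(2)); go(w[0],w[1],.2,np.pi/2+SA)
c=cam("top");s=cam("side");crop(c,150,100,490,290,2.3,"pics/a1.png");crop(s,170,150,480,310,2.5,"pics/a1s.png")
E
```

```text
[-0.79  0.62  1.04 -0.    1.47 -0.7 ]
row [0.0031, 0.0029, 0.0037, 1.036, -0.0786, 0.0225] q6~0.20
```

View pics/a1.png

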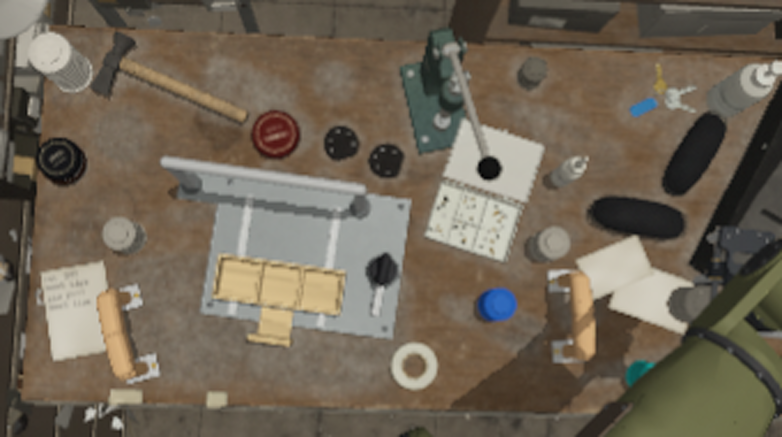

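View pics/a1s.png

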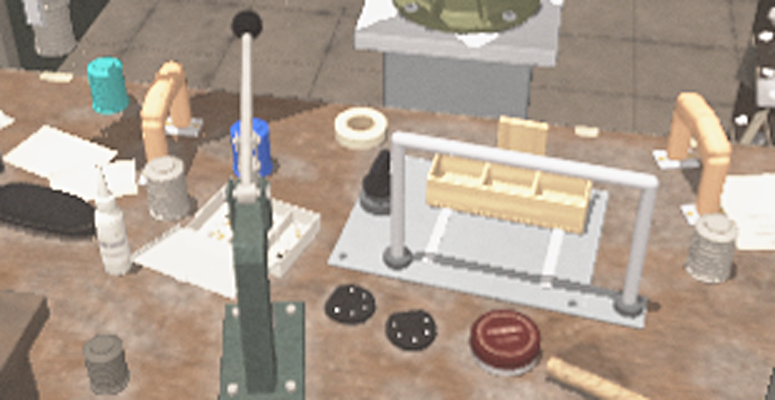

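Call:
{"fn": "servo_tool", "kwargs": {"moves": [[[0,0,0,0.04,-0.003,0.0,1],[0,0,0,0.1,-0.008,0,1],[0,0,0,0.18,-0.014,0,1],[0,0,0,0.26,-0.02,0,1],[0,0,0,0.34,-0.026,0,1],[0,0,0,0.42,-0.032,0,1],[0,0,0,0.5,-0.038,0,1],[0,0,0,0.58,-0.044,0,1],[0,0,0,0.66,-0.05,0,1],[0,0,0,0.74,-0.056,0,1],[0,0,0,0.82,-0.062,0,1],[0,0,0,0.9,-0.068,0,1]]]}}

```text
time_s: 6.18
ee_pos: [0.5182, -0.0127, 0.2068]
eef_rot: [-3.139, 0.0, 1.476]
force: [0.8, -0.5, -0.9]
grip_width: 0.0496
```

```bash
python3 - <<'E'
from h import *
w=st(-.142,-.094); go(w[0],w[1],.16,np.pi/2+SA)
E
```

```text
row [-0.0018, 0.0003, 0.0036, 0.1308, -0.0058, 0.0935] q6~0.20
```

Call:
{"fn": "servo_tool", "kwargs": {"moves": [[[0,0,0.0036,0.06,-0.006,0.04,1],[0,0,0.0036,0.11,-0.006,0.08,1],[0,0,0.0036,0.131,-0.006,0.0935,1],[0,0,0.0036,0.131,-0.006,0.0935,1],[0,0,0.0036,0.131,-0.006,0.0935,1],[0,0,0.0036,0.131,-0.006,0.0935,1]]]}}

```text
time_s: 6.68
ee_pos: [0.5215, 0.0516, 0.1604]
eef_rot: [-3.139, 0.001, 1.47]
force: [-0.2, 0.2, -0.1]
grip_width: 0.0492
```

```bash
python3 - <<'E'
from h import *
w=st(-.142,-.094); go(w[0],w[1],.06,np.pi/2+SA)
c=cam("top");s=cam("side");crop(c,210,160,340,270,5,"pics/a2.png");crop(s,300,170,460,290,4.5,"pics/a2s.png")
E
```

```text
row [-0.0016, 0.0003, -0.0007, 0.0021, -0.0001, 0.2008] q6~0.20
```

View pics/a2.png

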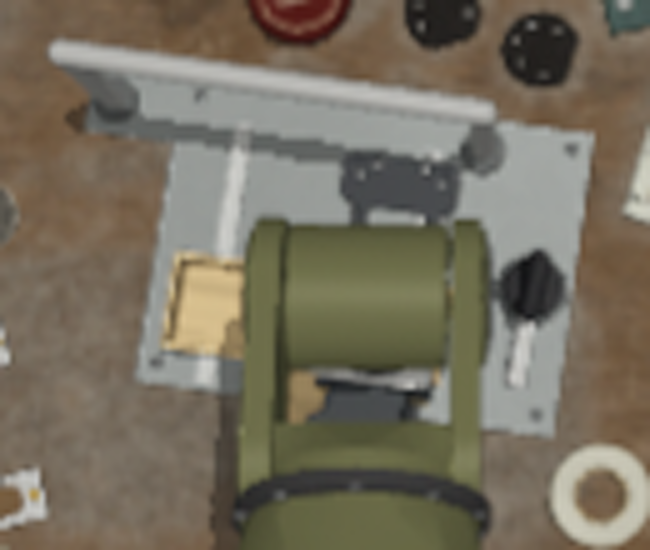

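View pics/a2s.png

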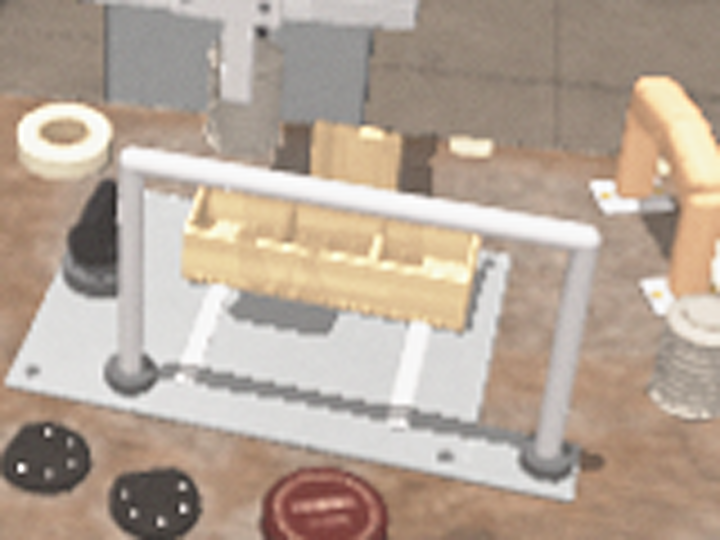

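Call:
{"fn": "servo_tool", "kwargs": {"moves": [[[0,0,0,0.002,0,0.05,1],[0,0,0,0.002,0,0.09,1],[0,0,0,0.002,0,0.1,1],[0,0,0,0.002,0,0.11,1],[0,0,0,0.002,0,0.12,1],[0,0,0,0.002,0,0.13,1],[0,0,0,0.002,0,0.14,1],[0,0,0,0.002,0,0.14,1]]]}}

```text
time_s: 7.45
ee_pos: [0.5214, 0.0525, 0.0902]
eef_rot: [-3.139, 0.0, 1.469]
force: [0.0, -0.7, -1.1]
grip_width: 0.0491
```

Call:
{"fn": "servo_tool", "kwargs": {"moves": [[[0,0,0,0,0,0.02,1],[0,0,0,0,0,0.04,1],[0,0,0,0,0,0.052,1],[0,0,0,0,0,0.06,1],[0,0,0,0,0,0.062,1],[0,0,0,0,0,0.062,1]]]}}

```text
time_s: 7.95
ee_pos: [0.5212, 0.0525, 0.0588]
eef_rot: [-3.139, 0.001, 1.469]
force: [0.6, 0.3, -1.8]
grip_width: 0.0493
```

Call:
{"fn": "servo_tool", "kwargs": {"moves": [[[0,0,0,0,0,0,0.3],[0,0,0,0,0,0,0.15],[0,0,0,0,0,0,0.1],[0,0,0,0,0,0,0.1],[0,0,0,0,0,-0.1,0.1],[0,0,0,0,0,-0.18,0.1],[0,0,0,0,0,-0.25,0],[0,0,0,0,0,-0.3,0],[0,0,0,0,0,-0.3,0]]]}}

```text
time_s: 8.7
ee_pos: [0.5235, 0.0526, 0.2148]
eef_rot: [3.135, -0.001, 1.469]
force: [0.0, -0.6, -0.6]
grip_width: 0.0937
```

```bash
python3 - <<'E'
from h import *
go(.605,-.303,.22,0.2)
go(.35,-.15,.22,0.8)
E
```

```text
row [0.0031, -0.0029, 0.8079, -0.691, 0.2344, -0.0094] q6~0.91
row [0.0037, -0.0018, 0.4259, -0.4384, -0.304, -0.0125] q6~0.37
```

```bash
python3 - <<'E'
from h import *
go(.45,-.28,.22,0.)
E
```

```text
row [0.0029, -0.0033, 0.9352, -0.6767, -0.0786, -0.0113] q6~1.01
```

Call:
{"fn": "servo_tool", "kwargs": {"moves": [[[0,0,0.075,-0.04,-0.02,-0.011,0],[0,0,0.155,-0.1,-0.04,-0.011,0],[0,0,0.235,-0.17,-0.06,-0.011,0],[0,0,0.31,-0.25,-0.079,-0.011,0],[0,0,0.39,-0.33,-0.079,-0.011,0],[0,0,0.47,-0.41,-0.079,-0.011,0],[0,0,0.55,-0.48,-0.079,-0.011,0],[0,0,0.62,-0.55,-0.079,-0.011,0],[0,0,0.7,-0.61,-0.079,-0.011,0],[0,0,0.78,-0.66,-0.079,-0.011,0],[0,0,0.86,-0.677,-0.079,-0.011,0],[0,0,0.935,-0.677,-0.079,-0.011,0]]]}}

```text
time_s: 9.7
ee_pos: [0.4491, -0.2821, 0.2189]
eef_rot: [-3.141, -0.005, -0.008]
force: [0.2, 0.6, 0.1]
grip_width: 0.0944
```

```bash
python3 - <<'E'
from h import *
c=cam("top");crop(c,180,180,320,260,5,"pics/a3.png");crop(c,350,170,450,270,5,"pics/a3b.png")
s=cam("side");crop(s,180,160,480,310,2.6,"pics/a3s.png")
go(.605,-.303,.18,0.)
E
```

```text
row [-0.0004, -0.0036, -0.0019, 0.3107, 0.0442, 0.08] q6~1.11
```

View pics/a3.png

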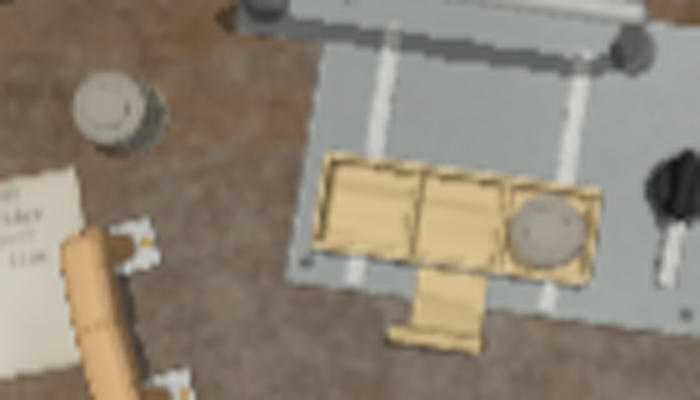

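View pics/a3s.png

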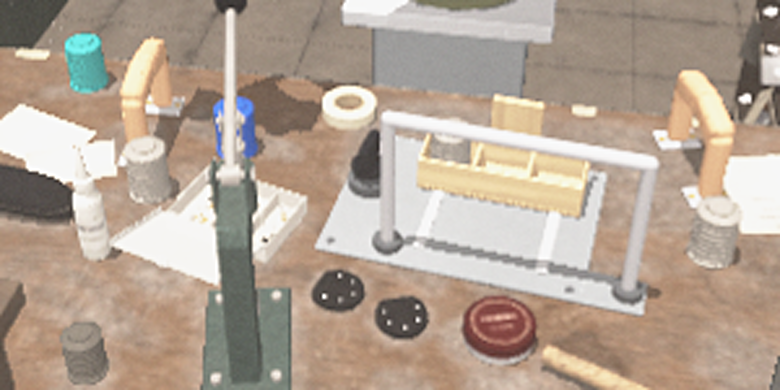

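View pics/a3b.png

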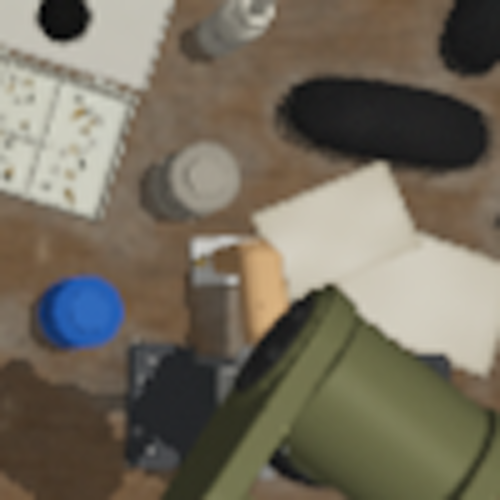

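Call:
{"fn": "servo_tool", "kwargs": {"moves": [[[0,-0.0036,0,0.05,0.01,0.0,0],[0,-0.0036,0,0.12,0.03,0.02,0],[0,-0.0036,0,0.2,0.044,0.04,0],[0,-0.0036,0,0.28,0.044,0.06,0],[0,-0.0036,0,0.312,0.044,0.08,0],[0,-0.0036,0,0.312,0.044,0.08,0],[0,-0.0036,0,0.312,0.044,0.08,0],[0,-0.0036,0,0.312,0.044,0.08,0]]]}}

```text
time_s: 10.47
ee_pos: [0.6052, -0.3027, 0.1803]
eef_rot: [-3.141, 0.0, -0.0]
force: [0.0, 0.0, 0.6]
grip_width: 0.0938
```

```bash
python3 - <<'E'
from h import *
go(.6055,-.303,.045,0.)
E
```

```text
row [-0.0004, 0.0001, -0.0002, 0.0006, 0.0008, 0.2706] q6~1.11
```

Call:
{"fn": "servo_tool", "kwargs": {"moves": [[[0,0,0,0,0,0.07,0],[0,0,0,0,0,0.14,0],[0,0,0,0,0,0.21,0],[0,0,0,0,0,0.27,0],[0,0,0,0,0,0.27,0],[0,0,0,0,0,0.27,0.3],[0,0,0,0,0,0.27,1],[0,0,0,0,0,0.27,1],[0,0,0,0,0,0.27,1],[0,0,0,0,0,0.27,1],[0,0,0,0,0,0.27,1],[0,0,0,0,0,0.27,1]]]}}

```text
time_s: 11.47
ee_pos: [0.6054, -0.3028, 0.0458]
eef_rot: [-3.142, -0.001, -0.0]
force: [1.0, -0.1, 1.0]
grip_width: 0.0509
```

Call:
{"fn": "servo_tool", "kwargs": {"moves": [[[0,0,0,0,0,0,1],[0,0,0,0,0,-0.04,1],[0,0,0,0,0,-0.1,1],[0,0,0,0,0,-0.18,1],[0,0,0,0,0,-0.25,1],[0,0,0,0,0,-0.32,1],[0,0,0,-0.06,0,-0.34,1],[0,0,0,-0.13,0,-0.34,1],[0,0,0,-0.2,0,-0.34,1],[0,0,0,-0.25,0,-0.34,1],[0,0,0,-0.26,0,-0.34,1],[0,0,0,-0.26,0,-0.34,1]]]}}

```text
time_s: 12.47
ee_pos: [0.4744, -0.3029, 0.2164]
eef_rot: [3.141, -0.001, -0.001]
force: [0.5, 0.4, -0.7]
grip_width: 0.0495
```

```bash
python3 - <<'E'
from h import *
w=st(-.142,-.03);print(get_obs()["ee_pos"]); go(w[0],w[1],.215,np.pi/2+SA)
c=cam("top");crop(c,330,140,480,270,5,"pics/a4b.png");
E
```

```text
[ 0.4744274  -0.30294142  0.21643426]
row [0.0007, -0.0005, -0.9372, 0.1053, -0.8387, 0.0027] q6~0.32
```

View pics/a4b.png

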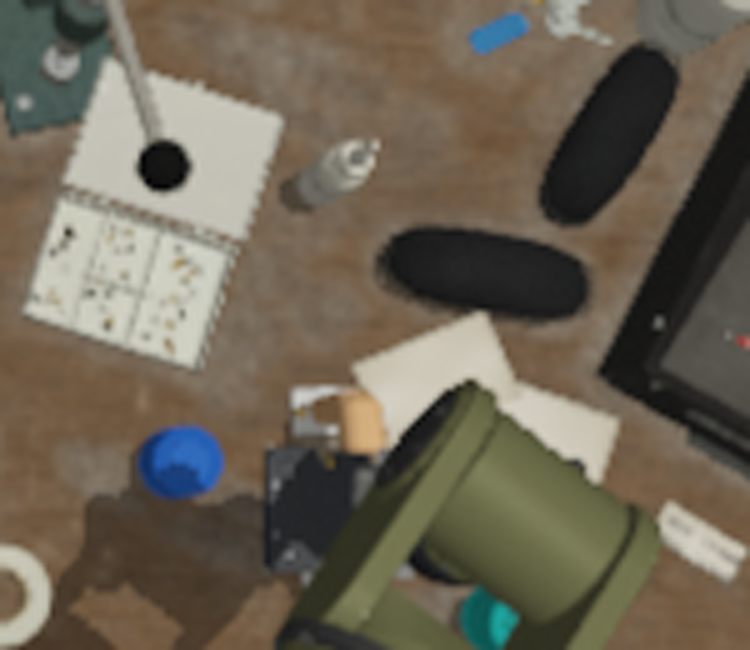

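Call:
{"fn": "servo_tool", "kwargs": {"moves": [[[0,0,-0.07,0,-0.05,0,1],[0,0,-0.15,0,-0.11,0,1],[0,0,-0.23,0,-0.18,0,1],[0,0,-0.31,0,-0.26,0,1],[0,0,-0.39,0,-0.34,0,1],[0,0,-0.47,0,-0.42,0,1],[0,0,-0.55,0,-0.5,0,1],[0,0,-0.63,0.02,-0.58,0,1],[0,0,-0.71,0.04,-0.66,0,1],[0,0,-0.79,0.06,-0.74,0,1],[0,0,-0.87,0.08,-0.8,0,1],[0,0,-0.937,0.105,-0.839,0,1]]]}}

```text
time_s: 13.52
ee_pos: [0.5289, 0.1206, 0.2159]
eef_rot: [3.141, -0.0, 1.48]
force: [-0.5, -1.3, -0.5]
grip_width: 0.0488
```

```bash
python3 - <<'E'
from h import *
w=st(-.142,-.03); go(w[0],w[1],.115,np.pi/2+SA); go(w[0],w[1],.06,np.pi/2+SA)
E
```

```text
row [0.0006, -0.0002, 0.0062, -0.0088, -0.0019, 0.2019] q6~0.32
row [0.0006, -0.0002, 0.0062, -0.0089, -0.002, 0.3119] q6~0.32
```

Call:
{"fn": "servo_tool", "kwargs": {"moves": [[[0,0,0.006,-0.009,-0.002,0.06,1],[0,0,0.006,-0.009,-0.002,0.12,1],[0,0,0.006,-0.009,-0.002,0.18,1],[0,0,0.006,-0.009,-0.002,0.2,1],[0,0,0.006,-0.009,-0.002,0.2,1],[0,0,0.006,-0.009,-0.002,0.2,1]]]}}

```text
time_s: 14.02
ee_pos: [0.5284, 0.1167, 0.1167]
eef_rot: [3.14, -0.0, 1.471]
force: [0.4, -0.1, -0.4]
grip_width: 0.0491
```

```bash
python3 - <<'E'
from h import *
w=st(-.142,-.03); print(w);go(w[0],w[1],.0595,np.pi/2+SA)
s=cam("side");crop(s,300,170,460,290,4.5,"pics/a5s.png")
E
```

```text
[0.52771284 0.11634065]
row [0.0008, -0.0002, 0.0004, -0.0008, -0.0014, 0.1143] q6~0.32
```

View pics/a5s.png

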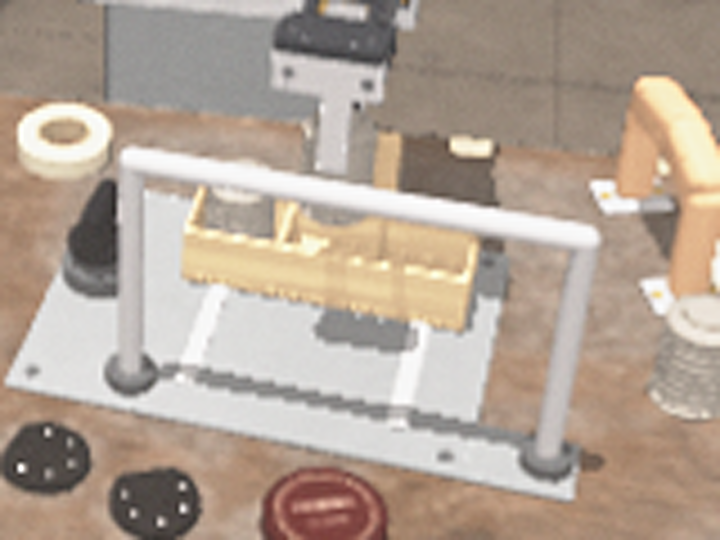

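Call:
{"fn": "servo_tool", "kwargs": {"moves": [[[0,0,0,-0.001,-0.001,0.015,1],[0,0,0,-0.001,-0.001,0.03,1],[0,0,0,-0.001,-0.001,0.045,1],[0,0,0,-0.001,-0.001,0.06,1],[0,0,0,-0.001,-0.001,0.06,1]]]}}

```text
time_s: 14.48
ee_pos: [0.5275, 0.116, 0.0858]
eef_rot: [3.141, -0.0, 1.471]
force: [-0.5, 1.0, -0.8]
grip_width: 0.0494
```

Call:
{"fn": "servo_tool", "kwargs": {"moves": [[[0,0,0,0,0,0.015,1],[0,0,0,0,0,0.03,1],[0,0,0,0,0,0.045,1],[0,0,0,0,0,0.053,1],[0,0,0,0,0,0.053,1]]]}}

```text
time_s: 14.9
ee_pos: [0.5276, 0.116, 0.0588]
eef_rot: [3.141, -0.0, 1.471]
force: [-0.1, 0.0, -0.1]
grip_width: 0.049
```

Call:
{"fn": "servo_tool", "kwargs": {"moves": [[[0,0,0,0,0,0,0.3],[0,0,0,0,0,0,0.15],[0,0,0,0,0,0,0.1],[0,0,0,0,0,0,0.1],[0,0,0,0,0,-0.1,0.1],[0,0,0,0,0,-0.18,0.1],[0,0,0,0,0,-0.25,0],[0,0,0,0,0,-0.3,0],[0,0,0,0,0,-0.3,0]]]}}

```text
time_s: 15.65
ee_pos: [0.5293, 0.1163, 0.2148]
eef_rot: [3.132, -0.002, 1.471]
force: [1.0, -0.2, 0.3]
grip_width: 0.094
```

```bash
python3 - <<'E'
from h import *
go(.598,.3565,.2,np.pi/2+SA)
c=cam("top");crop(c,160,160,320,280,5,"pics/a6.png")
E
```

```text
row [0.006, -0.0015, 0.0003, 0.4916, 0.0885, 0.0316] q6~0.64
```

View pics/a6.png

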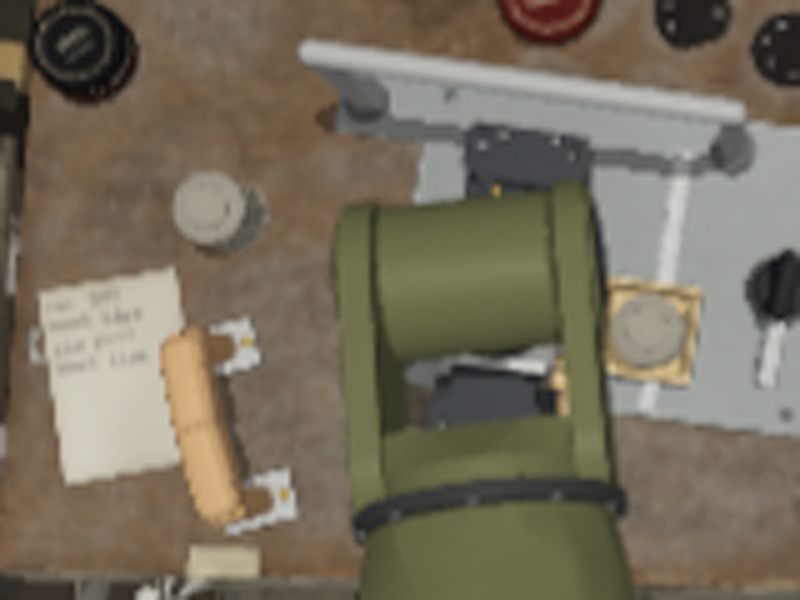

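Call:
{"fn": "servo_tool", "kwargs": {"moves": [[[0.006,0,0,0.06,0.01,0,0],[0.006,0,0,0.13,0.025,0,0],[0.006,0,0,0.21,0.04,0,0],[0.006,0,0,0.29,0.055,0,0],[0.006,0,0,0.37,0.07,0,0],[0.006,0,0,0.45,0.092,0,0],[0.006,0,0,0.492,0.092,0.02,0],[0.006,0,0,0.492,0.092,0.03,0],[0.006,0,0,0.492,0.092,0.03,0],[0.006,0,0,0.492,0.092,0.03,0]]]}}

```text
time_s: 16.53
ee_pos: [0.5985, 0.3554, 0.1957]
eef_rot: [-3.136, 0.0, 1.471]
force: [0.2, -0.5, -0.4]
grip_width: 0.0941
```

```bash
python3 - <<'E'
from h import *
go(.600,.357,.045,np.pi/2+SA)
c=cam("top");crop(c,160,160,320,280,5,"pics/a7.png")
s=cam("side");crop(s,300,170,480,290,4.3,"pics/a7s.png")
E
```

```text
row [-0.0037, 0.0, 0.0, 0.0034, 0.0045, 0.3013] q6~0.64
```

View pics/a7.png

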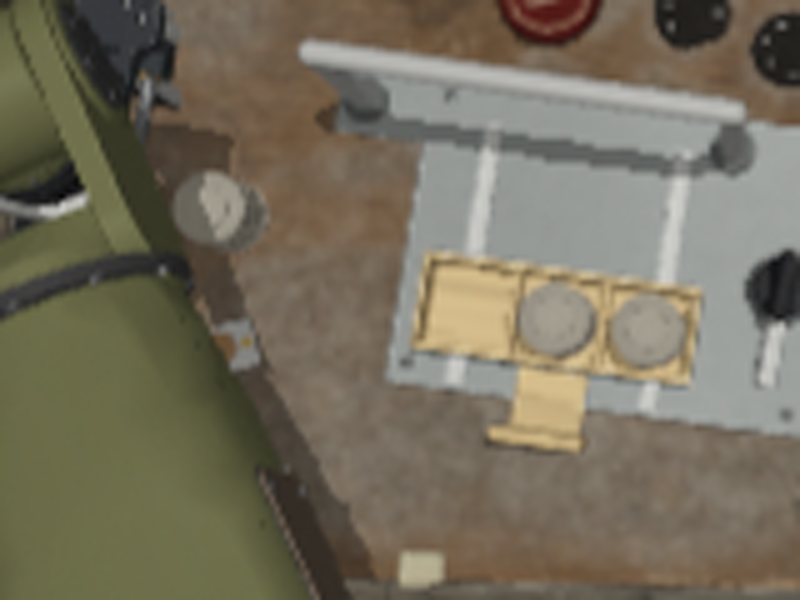

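View pics/a7s.png

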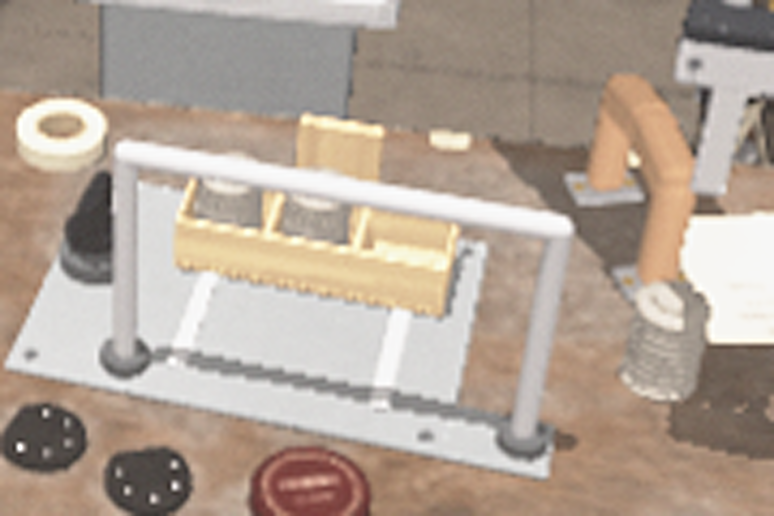

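```bash
python3 - <<'E'
from h import *
c=cam("top");p=get_obs()["ee_pos"]
print((proj(c,p)-[160,160])*5, (proj(c,p+[0,0,.12])-[160,160])*5)
s=cam("side");print((proj(s,p)-[300,170])*4.3)
E
```

```text
[[150.56520759 179.10999677]] [[ 83.4613093  152.20614259]]
[[704.3416526  142.55682995]]
```

Call:
{"fn": "servo_tool", "kwargs": {"moves": [[[-0.004,0,0,0.003,0.004,0.07,0],[-0.004,0,0,0.003,0.004,0.14,0],[-0.004,0,0,0.003,0.004,0.21,0],[-0.004,0,0,0.003,0.004,0.27,0],[-0.004,0,0,0.003,0.004,0.3,0],[-0.004,0,0,0.003,0.004,0.3,0],[-0.004,0,0,0.003,0.004,0.3,0.3],[-0.004,0,0,0.003,0.004,0.3,1],[-0.004,0,0,0.003,0.004,0.3,1],[-0.004,0,0,0.003,0.004,0.3,1],[-0.004,0,0,0.003,0.004,0.3,1],[-0.004,0,0,0.003,0.004,0.3,1]]]}}

```text
time_s: 17.73
ee_pos: [0.601, 0.3572, 0.0485]
eef_rot: [3.138, -0.002, 1.47]
force: [-0.4, 0.3, 0.7]
grip_width: 0.0576
```

Call:
{"fn": "servo_tool", "kwargs": {"moves": [[[0,0,0,0,0,0,1],[0,0,0,0,0,0,1],[0,0,0,0,0,-0.04,1],[0,0,0,0,0,-0.1,1],[0,0,0,0,0,-0.18,1],[0,0,0,0,0,-0.25,1],[0,0,0,0,0,-0.32,1],[0,0,0,0,0,-0.36,1],[0,0,0,0,0,-0.36,1],[0,0,0,0,0,-0.36,1]]]}}

```text
time_s: 18.57
ee_pos: [0.6004, 0.3568, 0.2291]
eef_rot: [3.136, -0.003, 1.47]
force: [0.2, -0.5, -1.9]
grip_width: 0.0494
```

```bash
python3 - <<'E'
from h import *
w=st(-.142,.034);go(w[0],w[1],.22,np.pi/2+SA)
E
```

```text
row [0.0033, -0.002, -0.0005, -0.3652, -0.0964, 0.0165] q6~0.43
```

Call:
{"fn": "servo_tool", "kwargs": {"moves": [[[0,0,0,-0.05,-0.01,0,1],[0,0,0,-0.12,-0.03,0,1],[0,0,0,-0.2,-0.05,0,1],[0,0,0,-0.28,-0.075,0,1],[0,0,0,-0.34,-0.096,0.01,1],[0.003,0,0,-0.365,-0.096,0.017,1],[0.003,0,0,-0.365,-0.096,0.017,1],[0.003,0,0,-0.365,-0.096,0.06,1],[0.003,0,0,-0.365,-0.096,0.1,1],[0.003,0,0,-0.365,-0.096,0.15,1],[0.003,0,0,-0.365,-0.096,0.19,1],[0.003,0,0,-0.365,-0.096,0.2,1]]]}}

```text
time_s: 19.57
ee_pos: [0.5334, 0.1809, 0.1238]
eef_rot: [-3.136, -0.001, 1.471]
force: [-0.3, 0.3, -0.8]
grip_width: 0.0492
```

Call:
{"fn": "servo_tool", "kwargs": {"moves": [[[0,0,0,0,0,0,1],[0,0,0,0,0,0,1]]]}}

```text
time_s: 19.73
ee_pos: [0.5333, 0.1815, 0.1233]
eef_rot: [-3.134, -0.001, 1.471]
force: [-0.2, 0.5, -0.4]
grip_width: 0.049
```

```bash
python3 - <<'E'
from h import *
w=st(-.142,.034);print(w);go(w[0],w[1],.063,np.pi/2+SA)
s=cam("side");crop(s,300,170,460,290,4.5,"pics/a8s.png")
E
```

```text
[0.53410855 0.18002028]
row [-0.0045, -0.0004, 0.0003, -0.0028, 0.0027, 0.1205] q6~0.43
```

View pics/a8s.png

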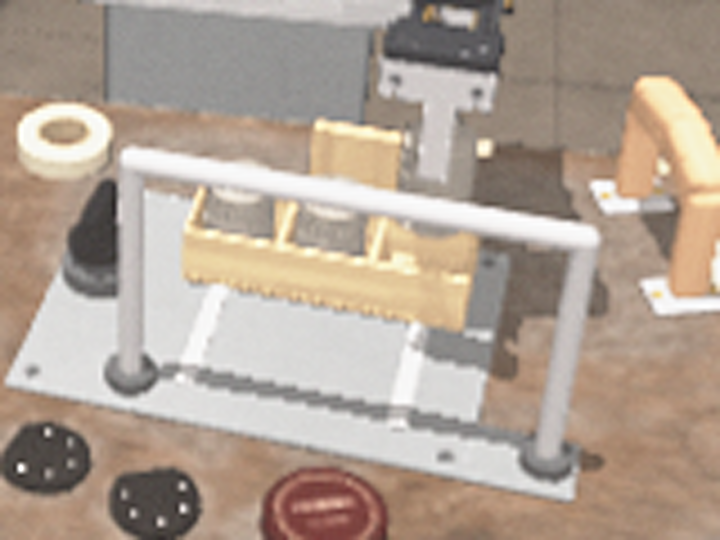

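Call:
{"fn": "servo_tool", "kwargs": {"moves": [[[-0.0045,0,0,-0.003,0.003,0.015,1],[-0.0045,0,0,-0.003,0.003,0.03,1],[-0.0045,0,0,-0.003,0.003,0.045,1],[-0.0045,0,0,-0.003,0.003,0.06,1],[-0.0045,0,0,-0.003,0.003,0.07,1],[-0.0045,0,0,-0.003,0.003,0.07,1]]]}}

```text
time_s: 20.28
ee_pos: [0.5343, 0.1797, 0.0878]
eef_rot: [-3.141, -0.0, 1.471]
force: [-1.0, -0.2, -1.3]
grip_width: 0.0492
```

Call:
{"fn": "servo_tool", "kwargs": {"moves": [[[0,0,0,0,0,0.015,1],[0,0,0,0,0,0.03,1],[0,0,0,0,0,0.045,1],[0,0,0,0,0,0.05,1],[0,0,0,0,0,0.05,1]]]}}

```text
time_s: 20.7
ee_pos: [0.5342, 0.1796, 0.0622]
eef_rot: [-3.141, -0.0, 1.471]
force: [0.3, -0.0, -1.5]
grip_width: 0.0492
```

Release, rise, then move to handle A; refine its pose.

Call:
{"fn": "servo_tool", "kwargs": {"moves": [[[0,0,0,0,0,0,0.3],[0,0,0,0,0,0,0.15],[0,0,0,0,0,0,0.1],[0,0,0,0,0,0,0.1],[0,0,0,0,0,-0.1,0.1],[0,0,0,0,0,-0.18,0.1],[0,0,0,0,0,-0.26,0],[0,0,0,-0.06,-0.06,-0.3,0],[0,0,0,-0.12,-0.14,-0.32,0],[0,0,0,-0.2,-0.2,-0.32,0],[0,0,0,-0.28,-0.2,-0.32,0],[0,0,0,-0.3,-0.2,-0.32,0]]]}}

```text
time_s: 21.7
ee_pos: [0.418, 0.0388, 0.223]
eef_rot: [3.141, -0.0, 1.472]
force: [-0.5, 0.5, 0.4]
grip_width: 0.0938
```

```bash
python3 - <<'E'
from h import *
c=cam("top");s=cam("side")
crop(c,185,215,225,275,12,"pics/hA.png");crop(s,420,175,480,245,8,"pics/hAs.png");crop(c,380,210,420,270,12,"pics/hB.png");crop(c,200,170,340,270,5,"pics/a9.png")
a=cv2.imread("pics/hA.png");b=cv2.imread("pics/hB.png");cv2.imwrite("pics/hAB.png",cv2.resize(np.hstack([a,b]),None,fx=.8,fy=.8))
E
```

```text
(no output)
```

View pics/hAB.png

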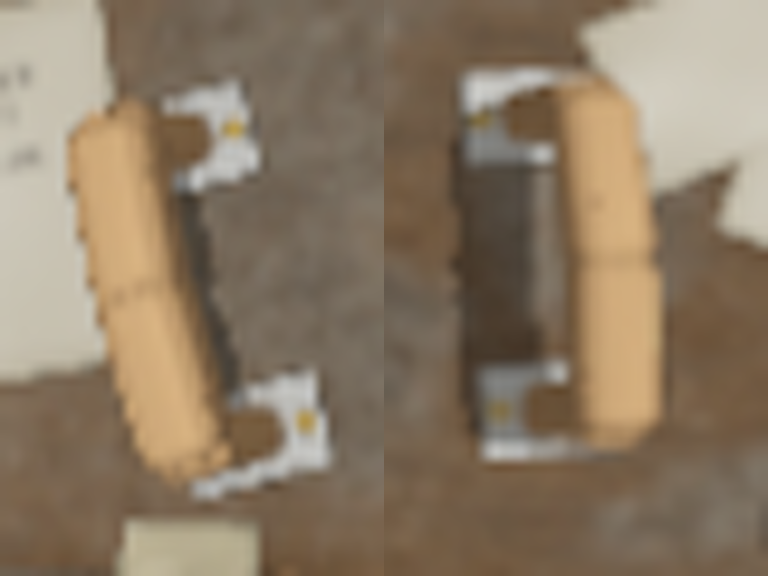

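View pics/hAs.png

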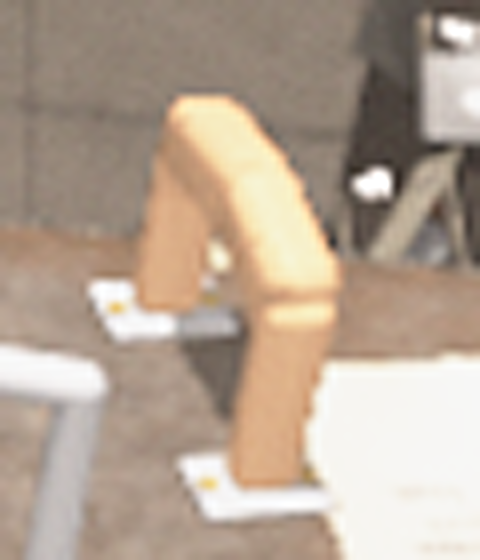

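View pics/a9.png

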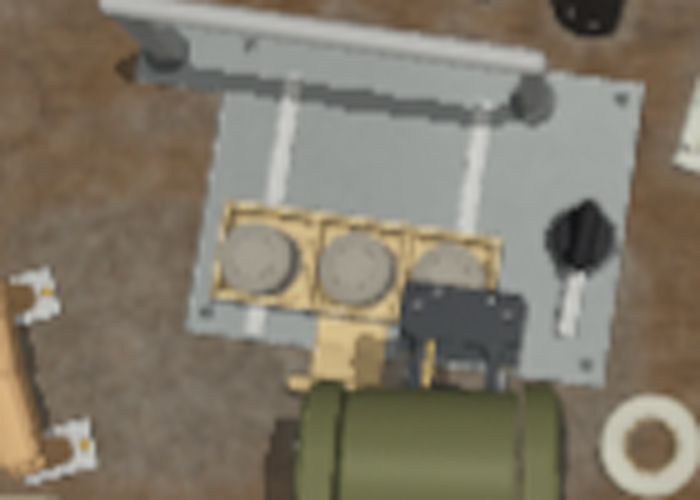

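```bash
python3 - <<'E'
from h import *
c=cam("top")
fa=lambda x,y:(185+x/9.6-.5,215+y/9.6-.5); fb=lambda x,y:(380+(x-384)/9.6-.5,210+y/9.6-.5)
for n,f,e1,e2,m,sg in [("A",fa,(250,126),(322,418),(138,291),1),("B",fb,(466,118),(481,410),(615,258),-1)]:
    p=onz(c,f(*e1),.005)[:2];q=onz(c,f(*e2),.005)[:2];d=(p-q)/np.linalg.norm(p-q);nrm=np.array([-d[1],d[0]])*sg
    ang=np.arctan2(d[1],d[0]);print(n,"ang",ang,"len",np.linalg.norm(p-q),"center feet",(p+q)/2+.026*nrm,"crown",onz(c,f(*m),.119))
s=cam("side")
print("A side feet screw",[onz(s,(420+x/8-.5,175+y/8-.5),.005)[:2] for x,y in [(116,308),(208,484)]], "top",[onz(c,fa(*e),.005)[:2] for e in [(233,128),(307,422)]])
print("A crown tri",tri(c,fa(138,291),s,(420+250/8-.5,175+172/8-.5)))
E
```

```text
A ang 0.2960803130816866 len 0.11253079373365672 center feet [0.44705475 0.34420066] crown [0.44787702 0.34125081 0.119     ]
B ang 0.06141631755484743 len 0.11182180662303774 center feet [ 0.4950902  -0.33957297] crown [ 0.49470583 -0.33714432  0.119     ]
A side feet screw [array([0.39944535, 0.30935552]), array([0.50686914, 0.34193043])] top [array([0.50751955, 0.34199315]), array([0.39920583, 0.30834573])]
A crown tri (array([0.44776887, 0.34296313, 0.11280509]), np.float64(5.813092554344852e-05))
```

```bash
python3 - <<'E'
from h import *
go(.4475,.343,.22,1.472+1.4);
E
```

```text
row [0.0004, -0.0002, -0.893, 0.6083, -0.0068, 0.0057] q6~-0.65
```

Call:
{"fn": "servo_tool", "kwargs": {"moves": [[[0,0,-0.07,0.04,0,0.005,0],[0,0,-0.15,0.09,0,0.005,0],[0,0,-0.23,0.15,0,0.005,0],[0,0,-0.31,0.22,0,0.005,0],[0,0,-0.39,0.29,0,0.005,0],[0,0,-0.47,0.36,0,0.005,0],[0,0,-0.55,0.43,0,0.005,0],[0,0,-0.63,0.5,0,0.005,0],[0,0,-0.71,0.56,0,0.005,0],[0,0,-0.79,0.6,0,0.005,0],[0,0,-0.87,0.608,-0.007,0.005,0],[0,0,-0.893,0.608,-0.007,0.005,0]]]}}

```text
time_s: 22.9
ee_pos: [0.4462, 0.3458, 0.2192]
eef_rot: [-3.141, -0.001, 2.883]
force: [0.6, 0.1, 0.3]
grip_width: 0.0941
```

```bash
python3 - <<'E'
from h import *
go(.4475,.343,.16,.297+np.pi);go(.4475,.343,.09,.297+np.pi);
E
```

```text
row [-0.0, -0.0007, -0.3538, -0.004, -0.0047, 0.1185] q6~-1.21
row [-0.0, -0.0007, -0.3538, -0.0041, -0.0047, 0.2585] q6~-1.21
```

Call:
{"fn": "servo_tool", "kwargs": {"moves": [[[0,0,-0.08,-0.004,-0.005,0.03,0],[0,0,-0.16,-0.004,-0.005,0.05,0],[0,0,-0.24,-0.004,-0.005,0.06,0],[0,0,-0.31,-0.004,-0.005,0.07,0],[0,0,-0.354,-0.004,-0.005,0.09,0],[0,0,-0.354,-0.004,-0.005,0.12,0],[0,0,-0.354,-0.004,-0.005,0.12,0],[0,0,-0.354,-0.004,-0.005,0.12,0]]]}}

```text
time_s: 23.57
ee_pos: [0.4468, 0.3437, 0.1586]
eef_rot: [-3.141, -0.003, -2.844]
force: [0.3, -0.1, -0.1]
grip_width: 0.0941
```

```bash
python3 - <<'E'
from h import *
go(.4475,.343,.09,.297+np.pi)
s=cam("side");crop(s,400,150,490,245,6,"pics/b1s.png")
E
```

```text
row [-0.0001, -0.0018, 0.0005, -0.0012, -0.0017, 0.1371] q6~-1.21
```

View pics/b1s.png

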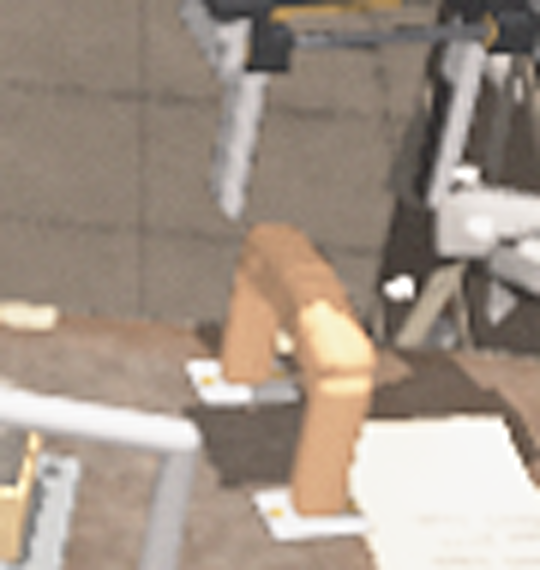

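Call:
{"fn": "servo_tool", "kwargs": {"moves": [[[0,-0.002,0,-0.001,-0.001,0.05,0],[0,-0.002,0,-0.001,-0.001,0.1,0],[0,-0.002,0,-0.001,-0.001,0.137,0],[0,-0.002,0,-0.001,-0.001,0.137,0],[0,-0.002,0,-0.001,-0.001,0.137,0.3],[0,-0.002,0,-0.001,-0.001,0.137,0.5],[0,-0.002,0,-0.001,-0.001,0.137,1],[0,-0.002,0,-0.001,-0.001,0.137,1],[0,-0.002,0,-0.001,-0.001,0.137,1],[0,-0.002,0,-0.001,-0.001,0.137,1],[0,-0.002,0,-0.001,-0.001,0.137,1],[0,-0.002,0,-0.001,-0.001,0.137,1]]], "squeeze": 30}}

```text
time_s: 24.62
ee_pos: [0.4478, 0.3434, 0.091]
eef_rot: [3.141, 0.002, -2.844]
force: [0.1, -1.0, 1.0]
grip_width: 0.0441
```

Call:
{"fn": "servo_tool", "kwargs": {"moves": [[[0,0,0,0,0,0,1],[0,0,0,0,0,0,1],[0,0,0,0,0,0,1]]]}}

```text
time_s: 24.87
ee_pos: [0.4478, 0.3434, 0.091]
eef_rot: [3.141, 0.002, -2.844]
force: [-0.1, 0.4, -0.0]
grip_width: 0.0298
```

Call:
{"fn": "servo_tool", "kwargs": {"moves": [[[0,0,0,0,0,-0.03,1],[0,0,0,0,0,-0.08,1],[0,0,0,0,0,-0.14,1],[0,0,0,0,0,-0.2,1],[0,0,0,0,0,-0.26,1],[0,0,0,0,0,-0.32,1],[0,0,0,0,0,-0.38,1],[0,0,0,0,0,-0.43,1],[0,0,0,0,0,-0.45,1],[0,0,0,0,0,-0.45,1]]]}}

```text
time_s: 25.7
ee_pos: [0.4478, 0.3435, 0.3177]
eef_rot: [3.14, 0.005, -2.844]
force: [-0.0, 0.9, -1.4]
grip_width: 0.0299
```

```bash
python3 - <<'E'
from h import *
w=st(0,.07); print(w,get_obs()["qpos"].round(2)); go(w[0],w[1],.315,np.pi+SA)
s=cam("side");crop(s,300,50,490,245,3,"pics/b2s.png")
E
```

```text
[0.6789953  0.20164959] [ 0.59  0.27  1.3  -0.    1.56 -1.28]
row [0.0014, 0.0029, 0.2532, -0.3589, -0.4068, 0.0067] q6~-1.18
```

View pics/b2s.png

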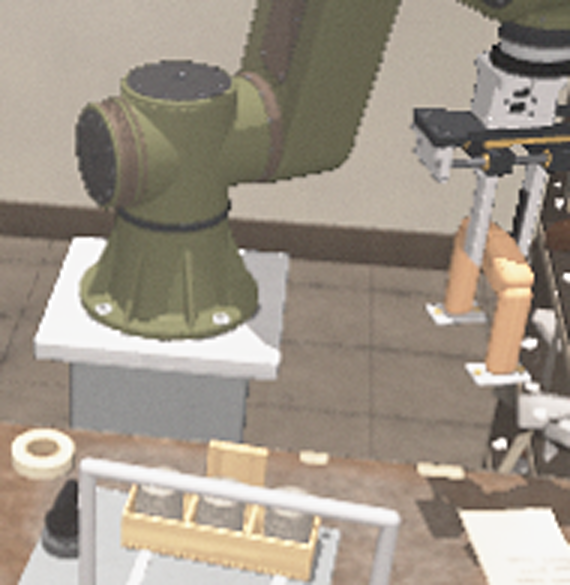

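Call:
{"fn": "servo_tool", "kwargs": {"moves": [[[0,0,0.03,-0.03,-0.03,0,1],[0,0,0.08,-0.08,-0.09,0,1],[0,0,0.13,-0.13,-0.15,0,1],[0,0,0.19,-0.18,-0.21,0,1],[0,0,0.253,-0.23,-0.27,0,1],[0,0,0.253,-0.28,-0.32,0,1],[0.001,0.003,0.253,-0.32,-0.37,0,1],[0.001,0.003,0.253,-0.345,-0.395,0,1],[0.001,0.003,0.253,-0.359,-0.407,0,1],[0.001,0.003,0.253,-0.359,-0.407,0,1],[0.001,0.003,0.253,-0.359,-0.407,0,1],[0.001,0.003,0.253,-0.359,-0.407,0,1]]]}}

```text
time_s: 26.75
ee_pos: [0.6781, 0.2019, 0.3147]
eef_rot: [-3.14, -0.004, 3.042]
force: [0.1, 0.0, -0.8]
grip_width: 0.03
```

```bash
python3 - <<'E'
from h import *
w=st(0,.07); print(w); go(w[0],w[1],.205,np.pi+SA)
s=cam("side");crop(s,280,100,470,275,4,"pics/b3s.png")
c=cam("top");crop(c,180,130,340,260,4.5,"pics/b3.png")
E
```

```text
[0.6789953  0.20164959]
row [-0.0011, -0.0026, 0.0006, -0.0027, 0.0001, 0.2193] q6~-1.18
```

View pics/b3s.png

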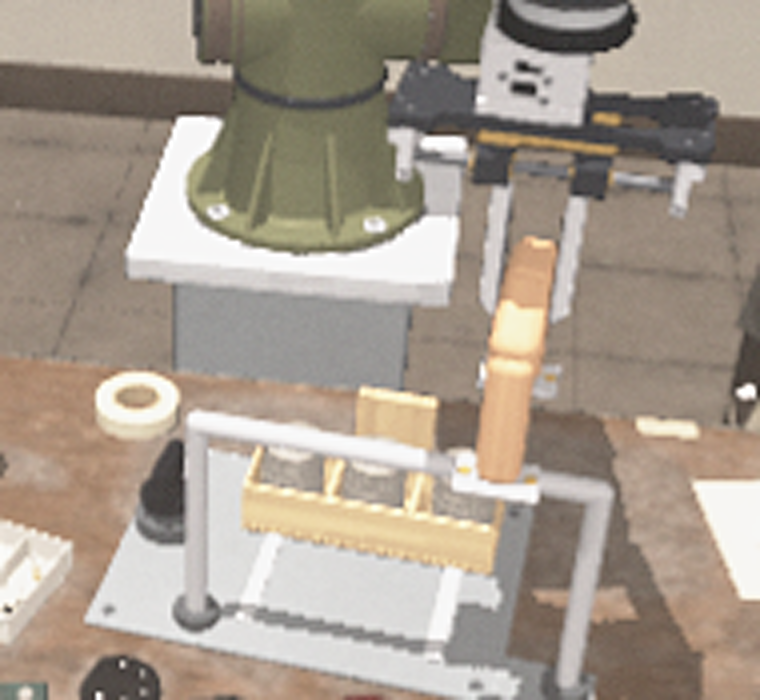

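View pics/b3.png

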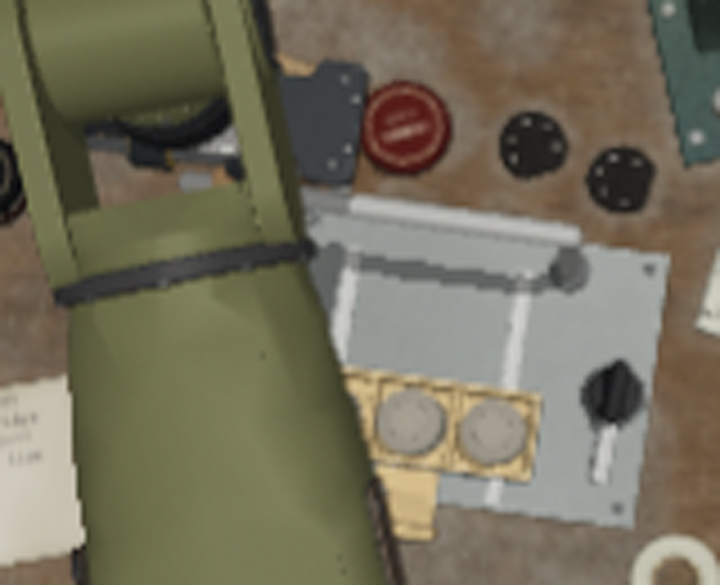

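Call:
{"fn": "servo_tool", "kwargs": {"moves": [[[0,-0.002,0,-0.003,0,0.02,1],[0,-0.002,0,-0.003,0,0.05,1],[0,-0.002,0,-0.003,0,0.08,1],[0,-0.002,0,-0.003,0,0.11,1],[0,-0.002,0,-0.003,0,0.14,1],[0,-0.002,0,-0.003,0,0.17,1],[0,-0.002,0,-0.003,0,0.19,1],[0,-0.002,0,-0.003,0,0.205,1],[0,-0.002,0,-0.003,0,0.215,1],[0,-0.002,0,-0.003,0,0.22,1],[0,-0.002,0,-0.003,0,0.22,1]]]}}

```text
time_s: 27.77
ee_pos: [0.6792, 0.2018, 0.2058]
eef_rot: [-3.14, 0.001, 3.043]
force: [0.4, 0.0, -1.6]
grip_width: 0.0297
```

```bash
python3 - <<'E'
from h import *
w=st(0,.07); print(w); go(w[0],w[1],.202,np.pi+SA)
s=cam("side");crop(s,300,130,460,275,4,"pics/b4s.png")
E
```

```text
[0.6789953  0.20164959]
row [-0.0008, 0.0003, 0.0009, 0.0004, -0.0004, 0.0075] q6~-1.18
```

View pics/b4s.png

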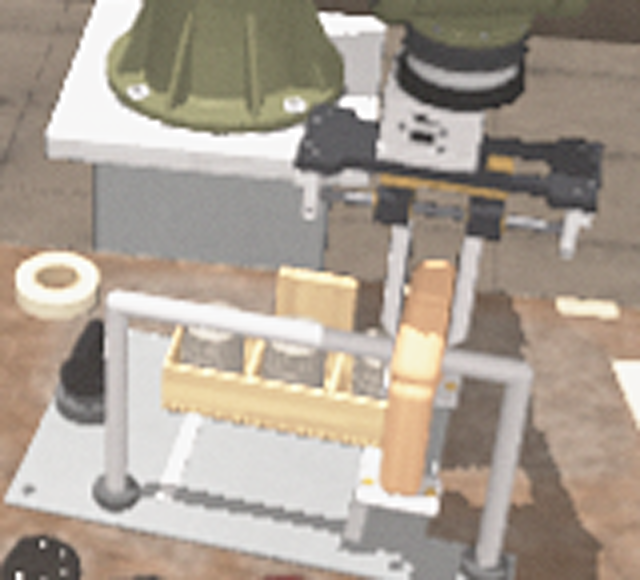

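Straddling the bar. Lower the last few mm and release.

Call:
{"fn": "servo_tool", "kwargs": {"moves": [[[0,0,0,0,0,0.002,1],[0,0,0,0,0,0.005,1],[0,0,0,0,0,0.008,1],[0,0,0,0,0,0.009,1],[0,0,0,0,0,0.009,1]]]}}

```text
time_s: 28.23
ee_pos: [0.6793, 0.2018, 0.2016]
eef_rot: [-3.14, 0.001, 3.043]
force: [0.1, 0.0, -1.5]
grip_width: 0.0299
```

Call:
{"fn": "servo_tool", "kwargs": {"moves": [[[0,0,0,0,0,0,0.6],[0,0,0,0,0,0,0.55],[0,0,0,0,0,0,0.5],[0,0,0,0,0,0,0.45],[0,0,0,0,0,0,0.4],[0,0,0,0,0,0,0.4],[0,0,0,0,0,-0.02,0.4],[0,0,0,0,0,-0.06,0.4],[0,0,0,0,0,-0.1,0.4],[0,0,0,0,0,-0.12,0.4]]]}}

```text
time_s: 29.07
ee_pos: [0.6797, 0.202, 0.2652]
eef_rot: [3.142, 0.004, 3.043]
force: [-0.4, -0.1, 0.2]
grip_width: 0.0562
```

```bash
python3 - <<'E'
from h import *
s=cam("side");crop(s,300,130,460,275,4,"pics/b5s.png")
go(.4,.0,.32,np.pi/2)
E
```

```text
row [0.0031, 0.0028, 0.9371, 0.5166, -0.4573, -0.1108] q6~0.00
```

View pics/b5s.png

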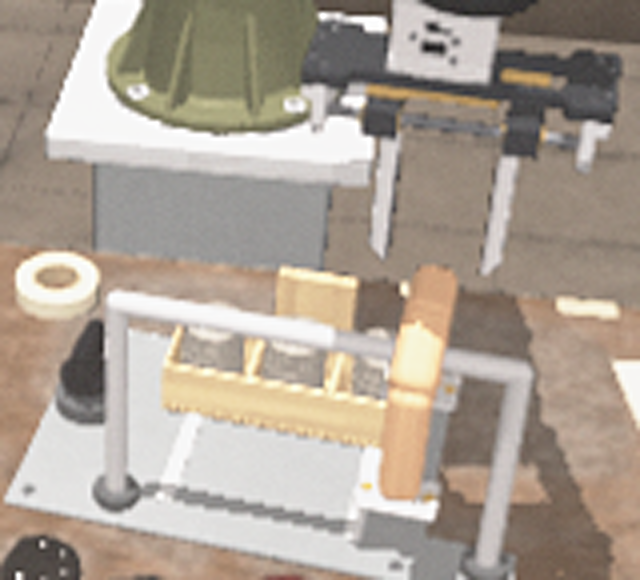

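```bash
python3 - <<'E'
from h import *
go(.43,.05,.3,np.pi+SA+.05); go(.46,-.2,.25,np.pi+.061);go(.495,-.338,.2,np.pi+.061)
E
```

```text
row [0.0003, 0.0038, -0.031, 0.467, -0.3519, -0.0704] q6~-1.40
row [0.0001, 0.0038, -0.1017, 0.3586, -0.8436, 0.0299] q6~-2.04
row [0.0001, 0.0038, -0.1017, 0.2623, -1.1114, 0.1303] q6~-2.23
```

Call:
{"fn": "servo_tool", "kwargs": {"moves": [[[0,0,0,0.03,0,-0.06,0.4],[0,0,0,0.1,-0.02,-0.07,0.2],[0,0,0,0.18,-0.06,-0.07,0],[0,0,0,0.25,-0.12,-0.07,0],[0,0,-0.03,0.32,-0.18,-0.07,0],[0,0,-0.03,0.38,-0.25,-0.07,0],[0,0,-0.06,0.42,-0.33,-0.06,0],[0,0,-0.06,0.42,-0.41,-0.04,0],[0,0,-0.1,0.4,-0.49,-0.02,0],[0,0,-0.1,0.39,-0.57,0,0],[0,0.004,-0.102,0.38,-0.65,0.01,0],[0,0.004,-0.102,0.37,-0.73,0.02,0]]]}}

```text
time_s: 30.12
ee_pos: [0.4588, -0.1306, 0.2561]
eef_rot: [3.141, -0.001, -3.08]
force: [0.9, 0.6, -0.1]
grip_width: 0.0937
```

```bash
python3 - <<'E'
from h import *
go(.495,-.338,.16,np.pi+.061)
E
```

```text
row [0.0002, -0.0006, 0.0005, -0.0469, -0.4185, 0.192] q6~-2.23
```

Call:
{"fn": "servo_tool", "kwargs": {"moves": [[[0,0,0,-0.01,-0.06,0.02,0],[0,0,0,-0.02,-0.13,0.04,0],[0,0,0,-0.03,-0.2,0.06,0],[0,0,0,-0.04,-0.27,0.09,0],[0,0,0,-0.047,-0.34,0.11,0],[0,0,0,-0.047,-0.4,0.13,0],[0,0,0,-0.047,-0.418,0.15,0],[0,0,0,-0.047,-0.418,0.18,0],[0,0,0,-0.047,-0.418,0.19,0],[0,0,0,-0.047,-0.418,0.19,0],[0,0,0,-0.047,-0.418,0.19,0]]]}}

```text
time_s: 31.03
ee_pos: [0.4952, -0.3371, 0.1614]
eef_rot: [3.141, -0.001, -3.079]
force: [1.1, 0.3, 0.4]
grip_width: 0.094
```

```bash
python3 - <<'E'
from h import *
go(.495,-.338,.09,np.pi+.061)
s=cam("side");crop(s,190,130,290,245,5.2,"pics/b6s.png")
c=cam("top");crop(c,180,160,340,270,4.5,"pics/b6.png")
E
```

```text
row [0.0003, -0.0005, 0.001, 0.0005, -0.0019, 0.1429] q6~-2.23
```

View pics/b6s.png

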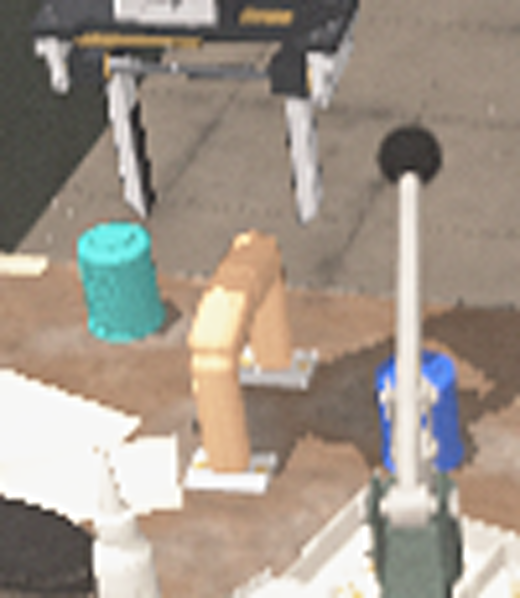

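View pics/b6.png

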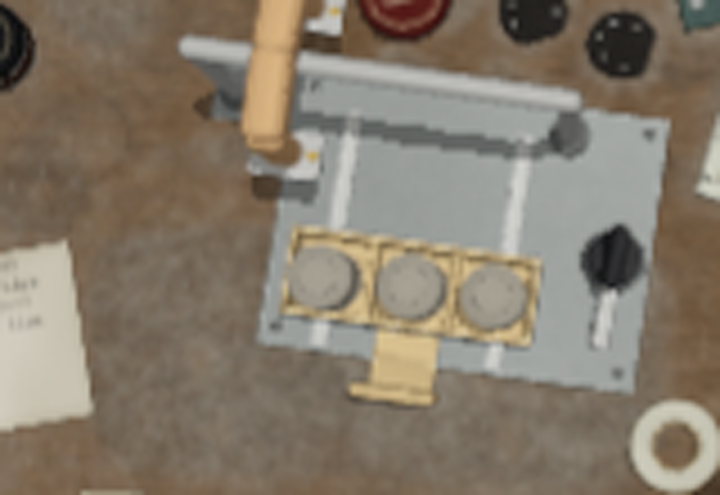

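Call:
{"fn": "servo_tool", "kwargs": {"moves": [[[0,0,0,0,-0.002,0.05,0],[0,0,0,0,-0.002,0.1,0],[0,0,0,0,-0.002,0.142,0],[0,0,0,0,-0.002,0.142,0],[0,0,0,0,-0.002,0.142,0.3],[0,0,0,0,-0.002,0.142,0.5],[0,0,0,0,-0.002,0.142,1],[0,0,0,0,-0.002,0.142,1],[0,0,0,0,-0.002,0.142,1],[0,0,0,0,-0.002,0.142,1],[0,0,0,0,-0.002,0.142,1],[0,0,0,0,-0.002,0.142,1]]]}}

```text
time_s: 32.13
ee_pos: [0.4956, -0.3384, 0.0913]
eef_rot: [-3.141, 0.0, -3.079]
force: [0.3, -0.4, 0.1]
grip_width: 0.0444
```

Call:
{"fn": "servo_tool", "kwargs": {"moves": [[[0,0,0,0,0,0,1],[0,0,0,0,0,0,1],[0,0,0,0,0,0,1]]]}}

```text
time_s: 32.38
ee_pos: [0.4956, -0.3384, 0.0912]
eef_rot: [-3.141, 0.0, -3.079]
force: [0.3, -0.9, 0.5]
grip_width: 0.0298
```

Call:
{"fn": "servo_tool", "kwargs": {"moves": [[[0,0,0,0,0,-0.03,1],[0,0,0,0,0,-0.08,1],[0,0,0,0,0,-0.14,1],[0,0,0,0,0,-0.2,1],[0,0,0,0,0,-0.26,1],[0,0,0,0,0,-0.32,1],[0,0,0,0,0,-0.38,1],[0,0,0,0,0,-0.43,1],[0,0,0,0,0,-0.46,1],[0,0,0,0,0,-0.46,1]]]}}

```text
time_s: 33.22
ee_pos: [0.496, -0.3386, 0.3246]
eef_rot: [-3.138, 0.004, -3.079]
force: [0.1, -0.3, -1.7]
grip_width: 0.0301
```

```bash
python3 - <<'E'
from h import *
w=st(0,-.02); print(w); go(.46,.0,.32,np.pi+SA); go(w[0],w[1],.32,np.pi+SA)
E
```

```text
[0.67000134 0.11210012]
row [-0.0024, 0.0029, 0.1036, 0.0295, 0.6805, 0.0064] q6~-1.47
row [-0.0024, 0.0029, 0.1036, -0.4037, 0.878, 0.0074] q6~-1.30
```

Call:
{"fn": "servo_tool", "kwargs": {"moves": [[[0,0,0,0.01,0.03,0,1],[0,0,0.02,0.03,0.09,0,1],[0,0,0.04,0.04,0.16,0,1],[0,0,0.06,0.04,0.23,0,1],[0,0,0.08,0.04,0.3,0,1],[0,0,0.1,0.04,0.37,0,1],[0,0,0.104,0.04,0.44,0,1],[0,0,0.104,0.03,0.51,0,1],[0,0,0.104,0.01,0.58,0,1],[0,0,0.104,-0.02,0.65,0,1],[0,0,0.104,-0.06,0.71,0.005,1],[0,0,0.104,-0.11,0.76,0.005,1]]]}}

```text
time_s: 34.22
ee_pos: [0.5268, 0.0464, 0.3195]
eef_rot: [-3.138, 0.003, 3.042]
force: [-0.4, -1.4, -1.4]
grip_width: 0.0299
```

```bash
python3 - <<'E'
from h import *
w=st(0,-.02); print(w); go(w[0],w[1],.318,np.pi+SA)
E
```

```text
[0.67000134 0.11210012]
row [-0.0021, 0.0022, 0.0002, -0.272, 0.1593, 0.0034] q6~-1.30
```

Call:
{"fn": "servo_tool", "kwargs": {"moves": [[[0,0,0,-0.03,0.04,0.003,1],[0,0,0,-0.08,0.08,0.003,1],[0,0,0,-0.13,0.12,0.003,1],[0,0,0,-0.18,0.15,0.003,1],[-0.002,0.002,0,-0.23,0.159,0.003,1],[-0.002,0.002,0,-0.26,0.159,0.003,1],[-0.002,0.002,0,-0.272,0.159,0.003,1],[-0.002,0.002,0,-0.272,0.159,0.003,1],[-0.002,0.002,0,-0.272,0.159,0.003,1]]]}}

```text
time_s: 34.97
ee_pos: [0.6696, 0.1118, 0.3173]
eef_rot: [-3.141, -0.001, 3.041]
force: [0.2, 0.7, -1.3]
grip_width: 0.0296
```

```bash
python3 - <<'E'
from h import *
w=st(0,-.02); print(w); go(w[0],w[1],.204,np.pi+SA)
s=cam("side");crop(s,280,100,470,275,4,"pics/b7s.png")
E
```

```text
[0.67000134 0.11210012]
row [-0.0003, -0.0006, -0.0, -0.0011, 0.0007, 0.2266] q6~-1.30
```

View pics/b7s.png

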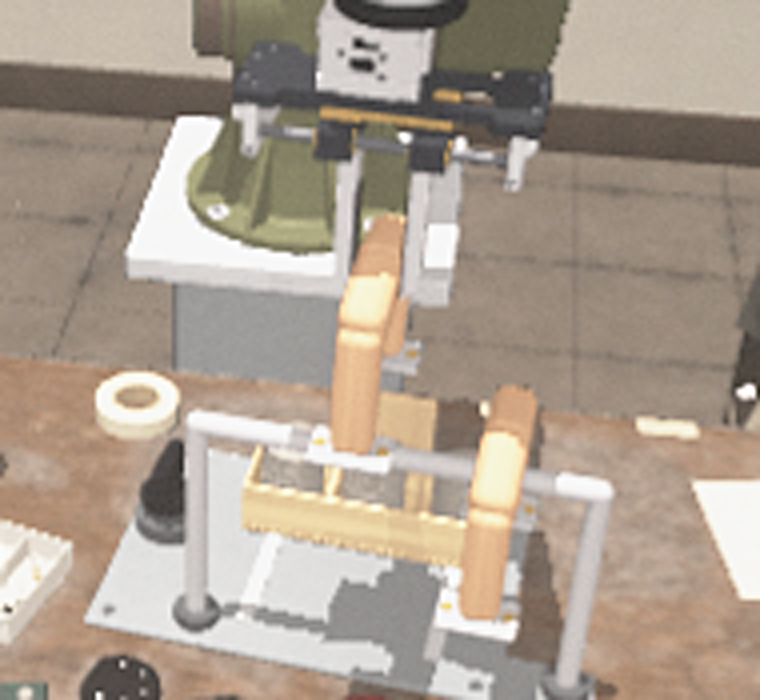

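Call:
{"fn": "servo_tool", "kwargs": {"moves": [[[0,0,0,-0.001,0,0.02,1],[0,0,0,-0.001,0,0.05,1],[0,0,0,-0.001,0,0.08,1],[0,0,0,-0.001,0,0.11,1],[0,0,0,-0.001,0,0.14,1],[0,0,0,-0.001,0,0.17,1],[0,0,0,-0.001,0,0.19,1],[0,0,0,-0.001,0,0.205,1],[0,0,0,-0.001,0,0.215,1],[0,0,0,-0.001,0,0.224,1],[0,0,0,-0.001,0,0.228,1],[0,0,0,-0.001,0,0.231,1]]]}}

```text
time_s: 36.02
ee_pos: [0.6699, 0.1118, 0.2028]
eef_rot: [-3.141, 0.0, 3.042]
force: [0.4, 0.2, -0.7]
grip_width: 0.0298
```

Call:
{"fn": "servo_tool", "kwargs": {"moves": [[[0,0,0,0,0,0,1],[0,0,0,0,0,0,0.6],[0,0,0,0,0,0,0.55],[0,0,0,0,0,0,0.5],[0,0,0,0,0,0,0.45],[0,0,0,0,0,0,0.4],[0,0,0,0,0,0,0.4],[0,0,0,0,0,-0.02,0.4],[0,0,0,0,0,-0.06,0.4],[0,0,0,0,0,-0.12,0.4],[0,0,0,0,0,-0.18,0.4],[0,0,0,0,0,-0.2,0.4]]]}}

```text
time_s: 37.02
ee_pos: [0.6704, 0.1119, 0.3086]
eef_rot: [3.14, 0.007, 3.042]
force: [0.5, 0.3, 1.5]
grip_width: 0.0563
```

```bash
python3 - <<'E'
from h import *
s=cam("side");crop(s,280,130,470,275,4,"pics/b8s.png")
c=cam("top");crop(c,180,160,340,270,4.5,"pics/b8.png")
w=st(-.142-.085-.06,-.03); print(w, st(-.142-.085-.005,-.03),ist(get_obs()["ee_pos"])); go(w[0],w[1],.3,np.pi+SA);go(w[0],w[1],.045,np.pi+SA)
E
```

```text
[0.38343868 0.13083092] [0.43816336 0.12533461] [ 0.00037662 -0.0201928 ]
row [0.0005, 0.003, 0.0, 0.5748, -0.0196, 0.0082] q6~-1.14
row [0.0005, 0.003, 0.0, 0.5772, -0.02, 0.5182] q6~-1.14
```

View pics/b8s.png

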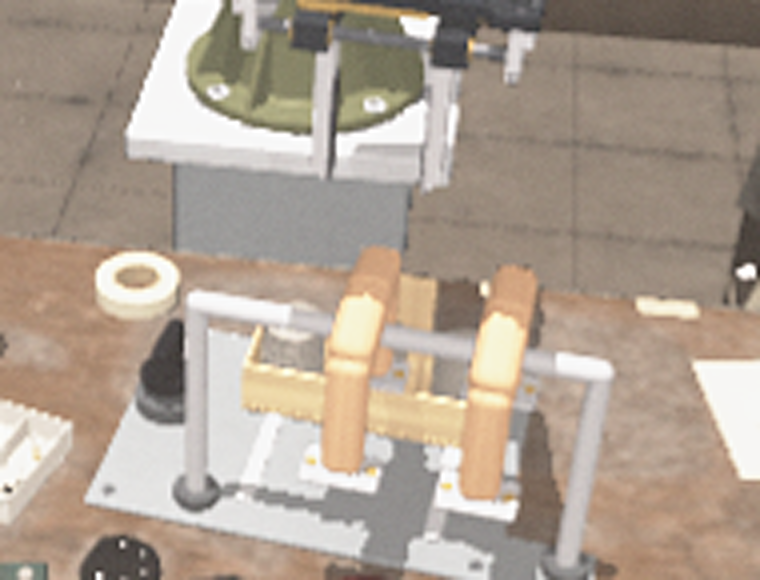

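Call:
{"fn": "servo_tool", "kwargs": {"moves": [[[0,0,0,0.06,-0.002,0,0.5],[0,0,0,0.14,-0.005,0,1],[0,0,0,0.22,-0.008,0,1],[0,0,0,0.3,-0.01,0,1],[0,0,0,0.38,-0.013,0,1],[0,0,0,0.46,-0.016,0,1],[0,0.003,0,0.53,-0.02,0,1],[0,0.003,0,0.575,-0.02,0,1],[0,0.003,0,0.577,-0.02,0.06,1],[0,0.003,0,0.577,-0.02,0.14,1],[0,0.003,0,0.577,-0.02,0.22,1],[0,0.003,0,0.577,-0.02,0.26,1]]]}}

```text
time_s: 38.12
ee_pos: [0.3803, 0.1302, 0.1691]
eef_rot: [-3.14, -0.005, 3.042]
force: [0.4, -0.3, -0.2]
grip_width: 0.0004
```

Call:
{"fn": "servo_tool", "kwargs": {"moves": [[[0,0,0,0,0,0,1],[0,0,0,0,0,0,1]]]}}

```text
time_s: 38.28
ee_pos: [0.3791, 0.1299, 0.1676]
eef_rot: [-3.139, -0.009, 3.042]
force: [0.1, 0.0, 0.8]
grip_width: 0.0006
```

```bash
python3 - <<'E'
from h import *
c=cam("top");crop(c,180,160,340,290,4.5,"pics/d1.png")
w=st(-.287,-.03); go(w[0],w[1],.042,np.pi+SA)
E
```

```text
row [-0.001, -0.0041, 0.0002, -0.0082, 0.0024, 0.2543] q6~-1.14
```

View pics/d1.png

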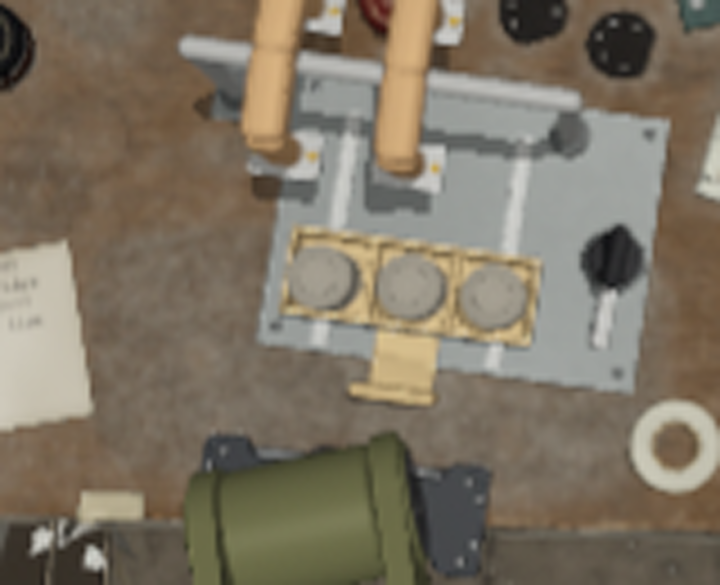

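Call:
{"fn": "servo_tool", "kwargs": {"moves": [[[-0.001,-0.004,0,-0.008,0.002,0.06,1],[-0.001,-0.004,0,-0.008,0.002,0.13,1],[-0.001,-0.004,0,-0.008,0.002,0.2,1],[-0.001,-0.004,0,-0.008,0.002,0.254,1],[-0.001,-0.004,0,-0.008,0.002,0.254,1],[-0.001,-0.004,0,-0.008,0.002,0.254,1]]]}}

```text
time_s: 38.83
ee_pos: [0.3838, 0.1308, 0.0431]
eef_rot: [-3.142, -0.0, 3.042]
force: [-0.4, -0.3, 1.1]
grip_width: 0.0002
```

```bash
python3 - <<'E'
from h import *
for x in (-.245,-.16): w=st(x,-.03); go(w[0],w[1],.042,np.pi+SA)
E
```

```text
row [-0.0, -0.0003, 0.0002, -0.0833, 0.0001, 0.0022] q6~-1.18
row [-0.0, -0.0003, 0.0002, -0.2533, 0.0, 0.0021] q6~-1.24
```

Call:
{"fn": "servo_tool", "kwargs": {"moves": [[[0,0,0,-0.03,0,0,1],[0,0,0,-0.06,0,0,1],[0,0,0,-0.08,0,0,1],[0,0,0,-0.1,0,0,1],[0,0,0,-0.12,0,0,1],[0,0,0,-0.14,0,0,1],[0,0,0,-0.16,0,0,1],[0,0,0,-0.18,0,0,1],[0,0,0,-0.2,0,0,1],[0,0,0,-0.22,0,0,1],[0,0,0,-0.235,0,0,1],[0,0,0,-0.245,0,0,1]]]}}

```text
time_s: 39.83
ee_pos: [0.5064, 0.1184, 0.0434]
eef_rot: [-3.142, -0.0, 3.042]
force: [-5.1, -0.5, 2.8]
grip_width: 0.0004
```

```bash
python3 - <<'E'
from h import *
c=cam("top");crop(c,180,160,340,290,4.5,"pics/d2.png");print(ist(get_obs()["ee_pos"]))
s=cam("side");crop(s,280,130,470,275,4,"pics/d2s.png")
E
```

```text
[-0.1627816  -0.03002586]
```

View pics/d2s.png

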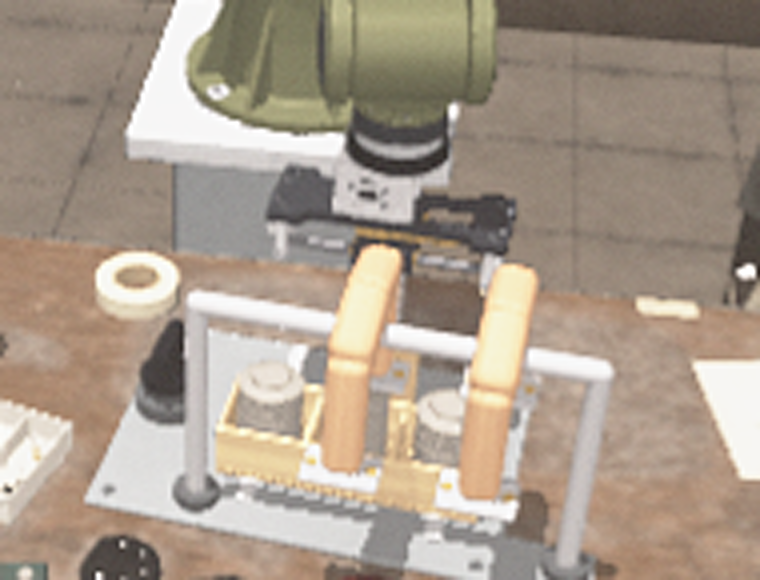

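Call:
{"fn": "servo_tool", "kwargs": {"moves": [[[0,0,0,-0.004,0,0,1],[0,0,0,-0.008,0,0,1],[0,0,0,-0.012,0,0,1],[0,0,0,-0.016,0,0,1],[0,0,0,-0.02,0,0,1]]]}}

```text
time_s: 40.35
ee_pos: [0.5164, 0.1175, 0.0432]
eef_rot: [3.142, 0.0, 3.042]
force: [-3.7, -0.1, -0.7]
grip_width: 0.0007
```

Call:
{"fn": "servo_tool", "kwargs": {"moves": [[[0,0,0,-0.004,0,0,1],[0,0,0,-0.007,0,0,1],[0,0,0,-0.01,0,0,1]]]}}

```text
time_s: 40.6
ee_pos: [0.5201, 0.1171, 0.0431]
eef_rot: [-3.141, -0.004, 3.042]
force: [-25.4, 2.2, 17.6]
grip_width: 0.0003
```

Call:
{"fn": "servo_tool", "kwargs": {"moves": [[[0,0,0,-0.003,0,0,1],[0,0,0,-0.004,0,0,1],[0,0,0,-0.004,0,0,1]]]}}

```text
time_s: 40.85
ee_pos: [0.5199, 0.117, 0.0431]
eef_rot: [-3.14, -0.009, 3.042]
force: [-22.8, 0.6, 15.9]
grip_width: 0.0005
```

```bash
python3 - <<'E'
from h import *
print(ist(get_obs()["ee_pos"]))
E
```

```text
[-0.14982099 -0.03008275]
```

Call:
{"fn": "servo_tool", "kwargs": {"moves": [[[0,0.01,0,0.01,0,0,1],[0,0.01,0,0.06,0,0,1],[0,0.01,0,0.12,0,-0.02,1],[0,0.01,0,0.16,0,-0.1,1],[0,0.01,0,0.16,0,-0.18,1],[0,0.01,0,0.16,0,-0.26,1],[0,0.01,0,0.16,0,-0.33,1],[0,0.01,0,0.16,0,-0.36,0.7],[0,0.01,0,0.16,0,-0.36,0.5]]]}}

```text
time_s: 41.6
ee_pos: [0.4437, 0.1254, 0.228]
eef_rot: [3.14, -0.018, 3.042]
force: [-0.1, -0.8, -0.6]
grip_width: 0.0106
```

```bash
python3 - <<'E'
from h import *
c=cam("top");crop(c,180,160,340,270,4.5,"pics/d3.png")
crop(c,295,195,335,245,12,"pics/knob.png")
print(proj(c,np.r_[st(-.096,-.185),.075]), get_obs()["ee_pos"])
E
```

```text
[[316.57948826 215.87369062]] [0.44289116 0.12521157 0.22531335]
```

View pics/d3.png

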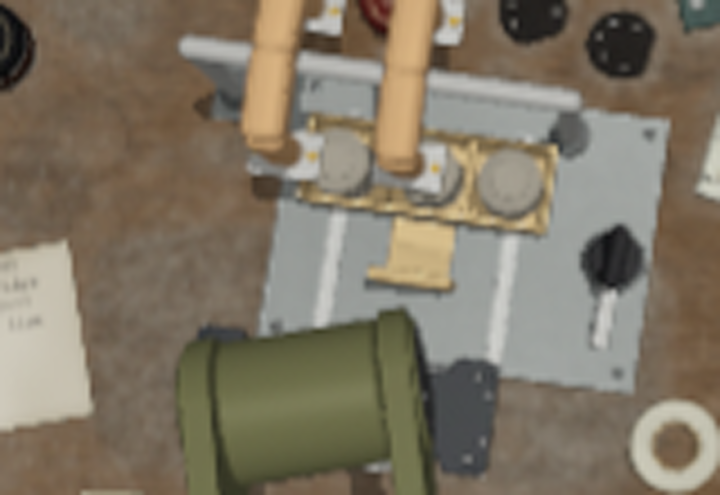

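View pics/knob.png

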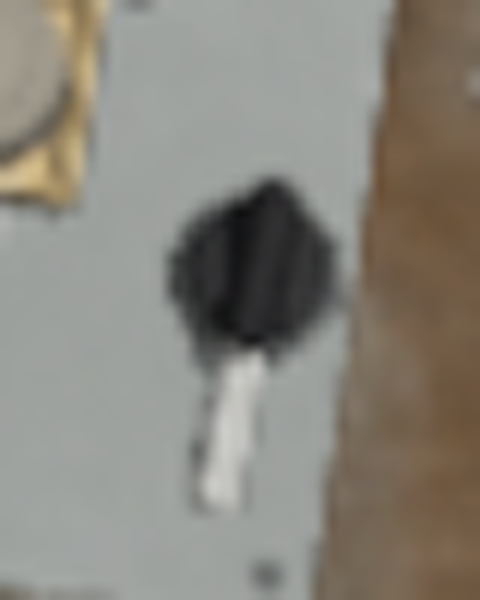

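```bash
python3 - <<'E'
from h import *
c=cam("top")
f=lambda x,y:(295+x/12-.5,195+y/12-.5)
for z in (.015,.025,.035):
    p=ist(onz(c,f(218,505),z));q=ist(onz(c,f(242,365),z));d=p-q;print(z,p.round(4),q.round(4),"ang from -x to +y",np.arctan2(d[1],-d[0]), np.arctan2(p[1]+.185,-(p[0]+.096)))
p=ist(onz(c,f(275,190),.075));q=ist(onz(c,f(250,335),.075));d=q-p;print(p,q,np.arctan2(d[1],-d[0]))
E
```

```text
0.015 [-0.1679 -0.1823] [-0.1251 -0.184 ] ang from -x to +y 0.03956818280088698 0.037994266068501995
0.025 [-0.168 -0.182] [-0.1256 -0.1837] ang from -x to +y 0.039568182800886566 0.0411305073673902
0.035 [-0.1682 -0.1818] [-0.1261 -0.1835] ang from -x to +y 0.03956818280088612 0.04425230317259091
[-0.07646323 -0.18538855] [-0.11910307 -0.18365732] 0.04057899383402719
```

```bash
python3 - <<'E'
from h import *
K=np.array([-.096,-.185]);c=.04
u=np.array([-np.cos(c),np.sin(c)]);v=np.array([np.sin(c),np.cos(c)])
w=SR@(K+.015*u-.030*v)+SO;print(w)
go(w[0],w[1],.2,1.43+.2)
E
```

```text
[ 0.53895067 -0.07009179]
row [-0.0113, -0.0123, 0.8986, -0.2326, -0.3691, 0.042] q6~-0.19
```

Call:
{"fn": "servo_tool", "kwargs": {"moves": [[[-0.005,-0.006,0.075,-0.01,-0.04,0.02,1],[-0.01,-0.012,0.15,-0.03,-0.1,0.02,1],[-0.01,-0.012,0.23,-0.06,-0.16,0.03,1],[-0.01,-0.012,0.31,-0.1,-0.22,0.04,1],[-0.01,-0.012,0.39,-0.14,-0.28,0.04,1],[-0.01,-0.012,0.47,-0.18,-0.33,0.04,1],[-0.01,-0.012,0.55,-0.22,-0.36,0.04,1],[-0.01,-0.012,0.63,-0.23,-0.369,0.04,1],[-0.01,-0.012,0.71,-0.233,-0.369,0.04,1],[-0.01,-0.012,0.79,-0.233,-0.369,0.04,1],[-0.011,-0.012,0.86,-0.233,-0.369,0.04,1],[-0.011,-0.012,0.899,-0.233,-0.369,0.04,1]]]}}

```text
time_s: 42.7
ee_pos: [0.5387, -0.0701, 0.1988]
eef_rot: [-3.138, -0.001, 1.623]
force: [-1.2, 0.5, 0.4]
grip_width: 0.0007
```

```bash
python3 - <<'E'
from h import *
go(.539,-.0701,.048,1.43)
E
```

```text
row [-0.0022, -0.0003, 0.1226, -0.0002, 0.0016, 0.3015] q6~0.01
```

Call:
{"fn": "servo_tool", "kwargs": {"moves": [[[-0.002,0,0.07,0,0.002,0.05,1],[-0.002,0,0.123,0,0.002,0.1,1],[-0.002,0,0.123,0,0.002,0.16,1],[-0.002,0,0.123,0,0.002,0.22,1],[-0.002,0,0.123,0,0.002,0.27,1],[-0.002,0,0.123,0,0.002,0.301,1],[-0.002,0,0.123,0,0.002,0.301,1],[-0.002,0,0.123,0,0.002,0.301,1]]]}}

```text
time_s: 43.37
ee_pos: [0.5384, -0.0698, 0.0469]
eef_rot: [-3.138, -0.001, 1.429]
force: [-0.4, -0.2, 0.9]
grip_width: 0.0005
```

```bash
python3 - <<'E'
from h import *
s=cam("side");crop(s,280,150,400,275,5,"pics/e1s.png")
o=get_obs();print(o["ee_pos"],o["eef_rot"],o["force"])
K=SR@np.array([-.096,-.185])+SO; p=o["ee_pos"][:2];yaw=o["eef_rot"][2]
tx=np.array([np.cos(yaw),np.sin(yaw)]);ty=np.array([np.sin(yaw),-np.cos(yaw)])
k=np.array([(K-p)@tx,(K-p)@ty]);print("K in tool mm",k*1e3)
for th in np.linspace(0,1.6,17):
    F=k-np.array([[np.cos(th),-np.sin(th)],[np.sin(th),np.cos(th)]])@np.array([.0165,.015])
    print(round(th,2),"rz",round(th/np.pi*2,3),"xy",(F/.5).round(4))
E
```

```text
[ 0.53912665 -0.06995699  0.04812642] [-3.14055741e+00 -4.71526207e-04  1.42949313e+00] [0.37924113 1.15328675 0.79785721]
K in tool mm [29.85978609 14.80865244]
0.0 rz 0.0 xy [ 0.0267 -0.0004]
0.1 rz 0.064 xy [ 0.0299 -0.0035]
0.2 rz 0.127 xy [ 0.0333 -0.0063]
0.3 rz 0.191 xy [ 0.0371 -0.0088]
0.4 rz 0.255 xy [ 0.041  -0.0109]
0.5 rz 0.318 xy [ 0.0451 -0.0125]
0.6 rz 0.382 xy [ 0.0494 -0.0138]
0.7 rz 0.446 xy [ 0.0538 -0.0146]
0.8 rz 0.509 xy [ 0.0582 -0.015 ]
0.9 rz 0.573 xy [ 0.0627 -0.0149]
1.0 rz 0.637 xy [ 0.0671 -0.0144]
1.1 rz 0.7 xy [ 0.0715 -0.0134]
1.2 rz 0.764 xy [ 0.0757 -0.012 ]
1.3 rz 0.828 xy [ 0.0798 -0.0102]
1.4 rz 0.891 xy [ 0.0837 -0.008 ]
1.5 rz 0.955 xy [ 0.0873 -0.0054]
1.6 rz 1.019 xy [ 0.0907 -0.0025]
```

View pics/e1s.png

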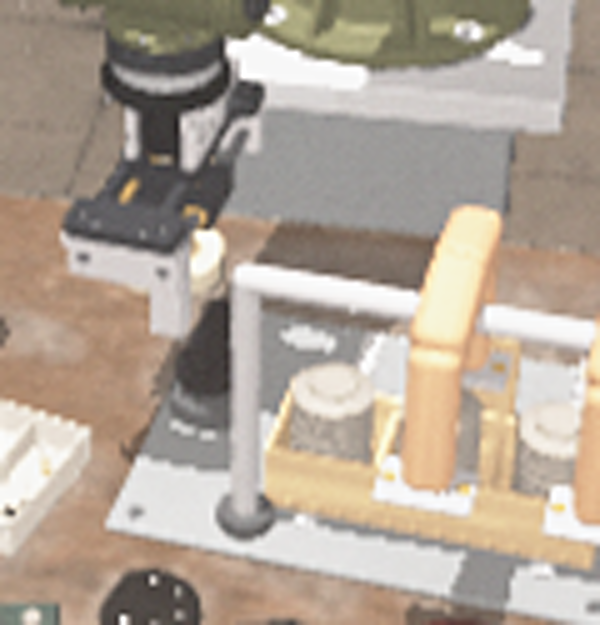

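Call:
{"fn": "servo_tool", "kwargs": {"moves": [[[0,0,0,0.015,0,0,1],[0,0,0,0.0267,0,0,1],[0,0,0.064,0.03,-0.0035,0,1],[0,0,0.127,0.0333,-0.0063,0,1],[0,0,0.191,0.0371,-0.0088,0,1],[0,0,0.255,0.041,-0.0109,0,1],[0,0,0.318,0.0451,-0.0125,0,1],[0,0,0.382,0.0494,-0.0138,0,1],[0,0,0.446,0.0538,-0.0146,0,1],[0,0,0.509,0.0582,-0.015,0,1],[0,0,0.509,0.0582,-0.015,0,1]]]}}

```text
time_s: 44.33
ee_pos: [0.5355, -0.0409, 0.0491]
eef_rot: [3.141, 0.002, 0.623]
force: [-8.6, -13.3, 5.7]
grip_width: 0.0002
```

```bash
cat > kn.py <<'E'
from h import *
o=get_obs();print(o["ee_pos"],o["eef_rot"],o["force"],"c~",1.471-o["eef_rot"][2])
K=SR@np.array([-.096,-.185])+SO; p=o["ee_pos"][:2];yaw=o["eef_rot"][2]
tx=np.array([np.cos(yaw),np.sin(yaw)]);ty=np.array([np.sin(yaw),-np.cos(yaw)])
k=np.array([(K-p)@tx,(K-p)@ty]);print("K in tool mm",k*1e3)
for th in np.arange(0,1.01,.1):
    F=k-np.array([[np.cos(th),-np.sin(th)],[np.sin(th),np.cos(th)]])@np.array([.0165,.015])
    print(round(th,2),"rz",round(th/np.pi*2,3),"xy",(F/.5).round(4))
c=cam("top");crop(c,260,180,340,260,7,"pics/kn%d.png"%int(o["time_s"]*10))
E
python3 kn.py; ls pics/kn4*
```

```text
[ 0.53546788 -0.04094748  0.04908642] [3.14090738e+00 2.24078145e-03 6.23471735e-01] [ -8.55739732 -13.27233448   5.74760092] c~ 0.8475282648731515
K in tool mm [17.39215437 14.39591836]
0.0 rz 0.0 xy [ 0.0018 -0.0012]
0.1 rz 0.064 xy [ 0.0049 -0.0044]
0.2 rz 0.127 xy [ 0.0084 -0.0072]
0.3 rz 0.191 xy [ 0.0121 -0.0096]
0.4 rz 0.255 xy [ 0.0161 -0.0117]
0.5 rz 0.318 xy [ 0.0202 -0.0134]
0.6 rz 0.382 xy [ 0.0245 -0.0146]
0.7 rz 0.446 xy [ 0.0289 -0.0154]
0.8 rz 0.509 xy [ 0.0333 -0.0158]
0.9 rz 0.573 xy [ 0.0378 -0.0157]
1.0 rz 0.637 xy [ 0.0422 -0.0152]
pics/kn443.png
```

View pics/kn443.png

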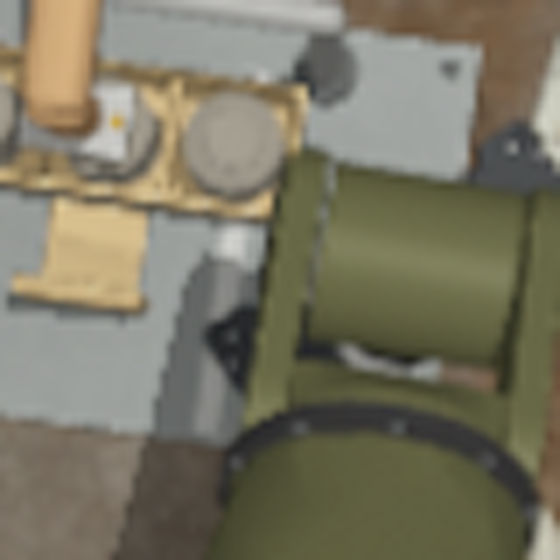

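```bash
python3 - <<'E'
from h import *
c=cam("top")
for z in (.02,.035): 
    for uv in [(237,235),(220,245),(255,235),(275,215)]: print(uv,ist(onz(c,(260+uv[0]/7-.5,180+uv[1]/7-.5),z)).round(4))
E
```

```text
(237, 235) [-0.0929 -0.1019]
(220, 245) [-0.0992 -0.0939]
(255, 235) [-0.0917 -0.111 ]
(275, 215) [-0.0801 -0.1199]
(237, 235) [-0.094  -0.1024]
(220, 245) [-0.1002 -0.0945]
(255, 235) [-0.0928 -0.1115]
(275, 215) [-0.0813 -0.1202]
```

Call:
{"fn": "servo_tool", "kwargs": {"moves": [[[0,0,0.064,0.002,-0.0044,0,1],[0,0,0.127,0.0055,-0.0072,0,1],[0,0,0.191,0.01,-0.0096,0,1],[0,0,0.255,0.014,-0.0117,0,1],[0,0,0.318,0.0185,-0.0134,0,1],[0,0,0.35,0.021,-0.014,0,1],[0,0,0.35,0.021,-0.014,0,1]]]}}

```text
time_s: 45.02
ee_pos: [0.539, -0.0291, 0.0497]
eef_rot: [3.139, 0.004, 0.076]
force: [-10.6, -5.5, 6.1]
grip_width: 0.0006
```

```bash
python3 kn.py; python3 - <<'E'
from h import *
s=cam("side");crop(s,280,150,400,275,5,"pics/e2s.png")
E
ls pics/kn4*
```

```text
[ 0.53895404 -0.02912915  0.04971375] [3.13915875 0.00366959 0.07628239] [-10.56321973  -5.54736334   6.05380594] c~ 1.3947176095918241
K in tool mm [17.96609136 14.76331563]
0.0 rz 0.0 xy [ 0.0029 -0.0005]
0.1 rz 0.064 xy [ 0.0061 -0.0036]
0.2 rz 0.127 xy [ 0.0096 -0.0064]
0.3 rz 0.191 xy [ 0.0133 -0.0089]
0.4 rz 0.255 xy [ 0.0172 -0.011 ]
0.5 rz 0.318 xy [ 0.0214 -0.0126]
0.6 rz 0.382 xy [ 0.0256 -0.0139]
0.7 rz 0.446 xy [ 0.03   -0.0147]
0.8 rz 0.509 xy [ 0.0345 -0.015 ]
0.9 rz 0.573 xy [ 0.0389 -0.015 ]
1.0 rz 0.637 xy [ 0.0433 -0.0145]
pics/kn443.png
pics/kn450.png
```

View pics/e2s.png

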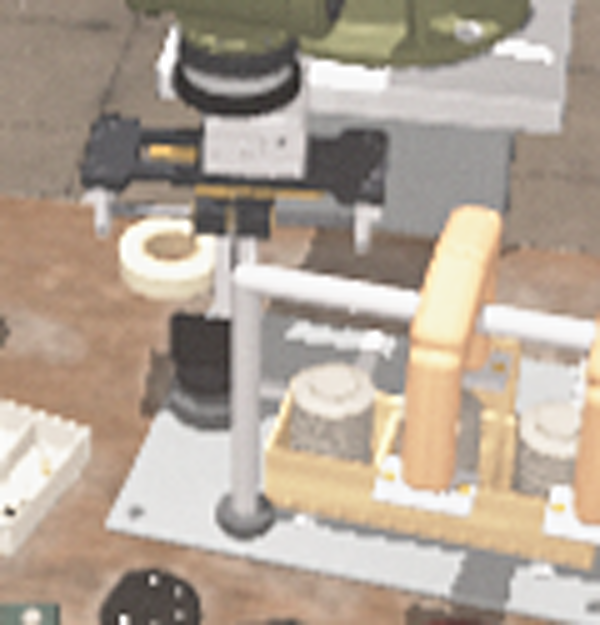

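Call:
{"fn": "servo_tool", "kwargs": {"moves": [[[0,0,0.04,0.002,-0.008,0,1],[0,0,0.08,0.006,-0.014,0,1],[0,0,0.12,0.009,-0.016,0,1],[0,0,0.14,0.011,-0.017,0,1],[0,0,0.14,0.011,-0.017,0,1]]]}}

```text
time_s: 45.53
ee_pos: [0.5424, -0.02, 0.0501]
eef_rot: [3.137, 0.006, -0.142]
force: [-12.4, -4.1, 5.7]
grip_width: 0.0006
```

```bash
python3 kn.py|head -2
```

```text
[ 0.54243809 -0.01998065  0.05013236] [ 3.13734338  0.00611648 -0.14202447] [-12.40987663  -4.11289778   5.68377755] c~ 1.6130244731578598
K in tool mm [18.58304096 20.07142434]
```

Call:
{"fn": "servo_tool", "kwargs": {"moves": [[[0,0,0,0.003,-0.002,0,1],[0,0,0,0.005,-0.004,0,1],[0,0,0,0.005,-0.004,0,1]]]}}

```text
time_s: 45.83
ee_pos: [0.5428, -0.0185, 0.05]
eef_rot: [3.135, 0.012, -0.14]
force: [-18.3, -7.1, 5.7]
grip_width: 0.0006
```

```bash
python3 kn.py|head -2
```

```text
[ 0.54282599 -0.01852216  0.05003958] [ 3.1353058   0.01190192 -0.14001987] [-18.32611783  -7.14775526   5.72860172] c~ 1.6110198689937705
K in tool mm [18.36222107 21.60698364]
```

Call:
{"fn": "servo_tool", "kwargs": {"moves": [[[0,0,0,-0.02,0,0,1],[0,0,0,-0.06,0,0,1],[0,0,0,-0.1,0,-0.04,1],[0,0,0,-0.14,0,-0.12,1],[0,0,0,-0.2,0,-0.2,1],[0,0,0,-0.27,0,-0.28,1],[0,0,0,-0.34,0.06,-0.34,1],[0,0,0,-0.38,0.12,-0.38,1],[0,0,0,-0.38,0.2,-0.4,1],[0,0,0,-0.38,0.28,-0.4,1],[0,0,0,-0.38,0.34,-0.4,1],[0,0,0,-0.38,0.36,-0.4,1]]]}}

```text
time_s: 46.88
ee_pos: [0.3313, -0.172, 0.2552]
eef_rot: [3.133, 0.008, -0.141]
force: [0.0, 0.3, 0.1]
grip_width: 0.0004
```

```bash
python3 - <<'E'
from h import *
c=cam("top");crop(c,180,160,340,270,4.5,"pics/f1.png");crop(c,270,185,335,245,10,"pics/f1k.png");crop(c,160,110,480,290,2.4,"pics/f1w.png")
s=cam("side");crop(s,280,130,470,275,4,"pics/f1s.png")
E
```

```text
(no output)
```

View pics/f1k.png

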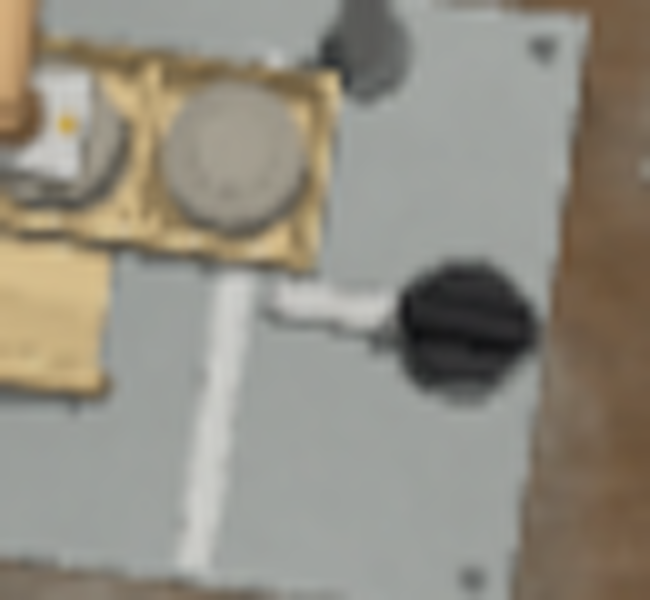

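View pics/f1w.png

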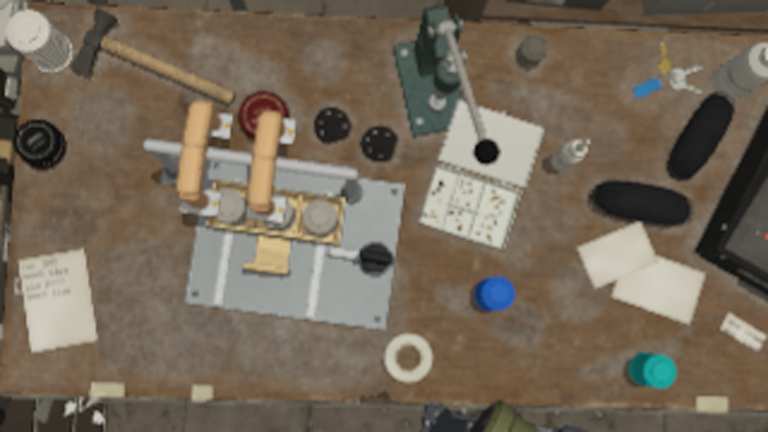

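View pics/f1s.png

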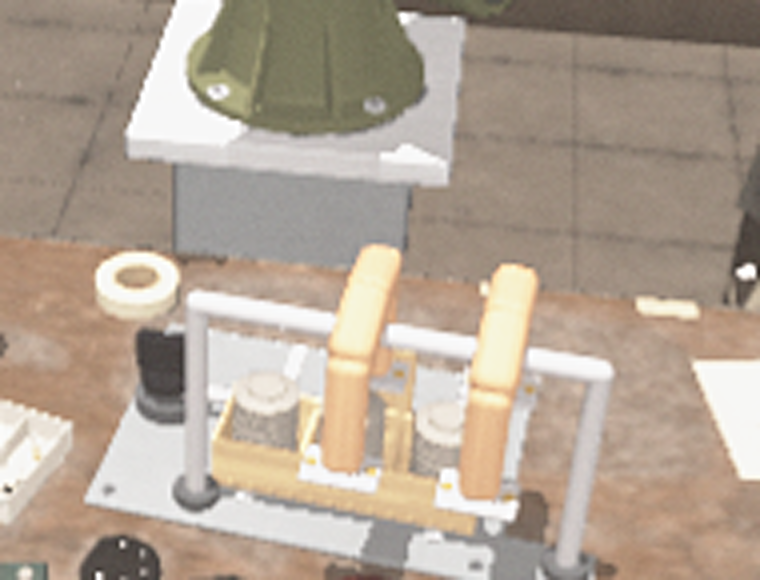

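```bash
python3 - <<'E'
from h import *
c=cam("top")
f=lambda x,y:(270+x/10-.5,185+y/10-.5)
t=c["color"]
p=ist(onz(c,f(275,300),.025));q=ist(onz(c,f(390,310),.025));d=p-q;print(p,q,np.arctan2(d[1],-d[0]), np.arctan2(p[1]+.185,-(p[0]+.096)))
for a in [(340,70),(315,268)]: print("rim corner",ist(onz(c,f(*a),.053)), "exp", (-.015,-.128),(-.083,-.128))
E
```

```text
[-0.09666919 -0.1157155 ] [-0.09480978 -0.15723595] 1.5260433164610558 1.5611381143195227
rim corner [-0.01446209 -0.12826062] exp (-0.015, -0.128) (-0.083, -0.128)
rim corner [-0.08556212 -0.12892435] exp (-0.015, -0.128) (-0.083, -0.128)
```

```bash
python3 - <<'E'
from h import *
K=np.array([-.096,-.185]);c=1.6
u=np.array([-np.cos(c),np.sin(c)]);v=np.array([np.sin(c),np.cos(c)])
w=SR@(K+.027*u-.06*v)+SO;print(w)
go(w[0],w[1],.255,SA-.03);go(w[0],w[1],.052,SA-.03)
E
```

```text
[ 0.50197533 -0.00796914]
row [0.0041, 0.0068, -0.008, 0.2906, -0.3688, -0.0076] q6~1.69
row [0.0041, 0.0068, -0.008, 0.2949, -0.3715, 0.3984] q6~1.69
```

Call:
{"fn": "servo_tool", "kwargs": {"moves": [[[0,0,0,0.05,-0.06,0,1],[0,0,0,0.11,-0.13,0,1],[0,0,0,0.17,-0.21,0,1],[0,0,0,0.22,-0.28,0,1],[0,0,0,0.27,-0.34,0,1],[0.004,0.007,-0.008,0.292,-0.37,0.02,1],[0.004,0.007,-0.008,0.295,-0.371,0.08,1],[0.004,0.007,-0.008,0.295,-0.371,0.16,1],[0.004,0.007,-0.008,0.295,-0.371,0.24,1],[0.004,0.007,-0.008,0.295,-0.371,0.32,1],[0.004,0.007,-0.008,0.295,-0.371,0.38,1],[0.004,0.007,-0.008,0.295,-0.371,0.398,1]]]}}

```text
time_s: 48.03
ee_pos: [0.4996, -0.0064, 0.0484]
eef_rot: [3.141, 0.006, -0.128]
force: [-0.7, -0.0, -0.5]
grip_width: 0.0005
```

Call:
{"fn": "servo_tool", "kwargs": {"moves": [[[0,0,0,0.02,0,0,1],[0,0,0,0.045,0,0,1],[0,0,0,0.065,0,0,1],[0,0,0,0.075,0,0,1],[0,0,0,0.08,0,0,1],[0,0,0,0.08,0,0,1]]]}}

```text
time_s: 48.53
ee_pos: [0.5402, -0.0112, 0.0493]
eef_rot: [3.141, 0.004, -0.128]
force: [-1.3, -0.0, 0.1]
grip_width: 0.0005
```

```bash
python3 kn.py|head -2
```

```text
[ 0.54016459 -0.01118399  0.04929246] [ 3.14138226  0.00388873 -0.12808035] [-1.34116465 -0.02773844  0.06830904] c~ 1.5990803450296536
K in tool mm [21.67984507 28.76279708]
```

Creep forward until it meets the bar end firmly.

Call:
{"fn": "servo_tool", "kwargs": {"moves": [[[0,0,0,0.003,0,0,1],[0,0,0,0.006,0,0,1],[0,0,0,0.006,0,0,1]]]}}

```text
time_s: 48.83
ee_pos: [0.5427, -0.0116, 0.0492]
eef_rot: [3.141, 0.004, -0.128]
force: [-0.7, -0.4, 0.1]
grip_width: 0.0007
```

Call:
{"fn": "servo_tool", "kwargs": {"moves": [[[0,0,0,0.003,0,0,1],[0,0,0,0.005,0,0,1],[0,0,0,0.005,0,0,1]]]}}

```text
time_s: 49.08
ee_pos: [0.5436, -0.0116, 0.0491]
eef_rot: [3.141, 0.009, -0.128]
force: [-13.5, 2.0, 9.1]
grip_width: 0.0003
```

```bash
python3 kn.py|head -2
```

```text
[ 0.54363773 -0.01159265  0.04914354] [ 3.14143821  0.00865046 -0.12828726] [-13.46012979   2.0203954    9.05774926] c~ 1.5992872610487787
K in tool mm [18.18891277 28.79734987]
```

Call:
{"fn": "servo_tool", "kwargs": {"moves": [[[0,0,0,-0.02,0,0,1],[0,0,0,-0.06,0,0,1],[0,0,0,-0.1,0,-0.04,1],[0,0,0,-0.14,0,-0.12,1],[0,0,0,-0.2,0,-0.2,1],[0,0,0,-0.27,0.04,-0.28,1],[0,0,0,-0.34,0.1,-0.34,1],[0,0,0,-0.38,0.16,-0.38,1],[0,0,0,-0.38,0.22,-0.4,1],[0,0,0,-0.38,0.3,-0.4,1],[0,0,0,-0.38,0.34,-0.4,1],[0,0,0,-0.38,0.34,-0.4,1]]]}}

```text
time_s: 50.13
ee_pos: [0.3339, -0.1608, 0.2519]
eef_rot: [3.14, 0.007, -0.134]
force: [1.3, 0.2, 0.0]
grip_width: 0.0001
```

```bash
python3 - <<'E'
from h import *
c=cam("top");crop(c,180,160,340,270,4.5,"pics/g1.png")
s=cam("side");crop(s,180,130,480,310,2.6,"pics/g1s.png")
print(get_obs()["force"],get_obs()["joint_vel"].round(3))
E
```

```text
[-0.07032161 -0.35847844 -0.22275904] [ 0.063  0.001  0.011  0.003 -0.     0.016]
```

View pics/g1.png

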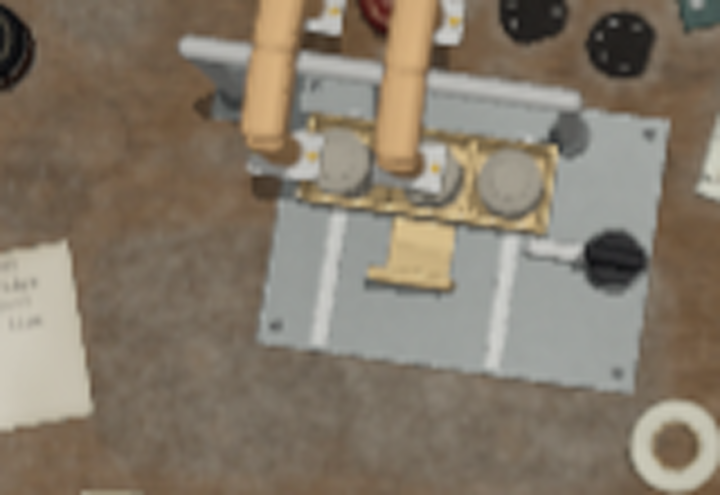

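View pics/g1s.png

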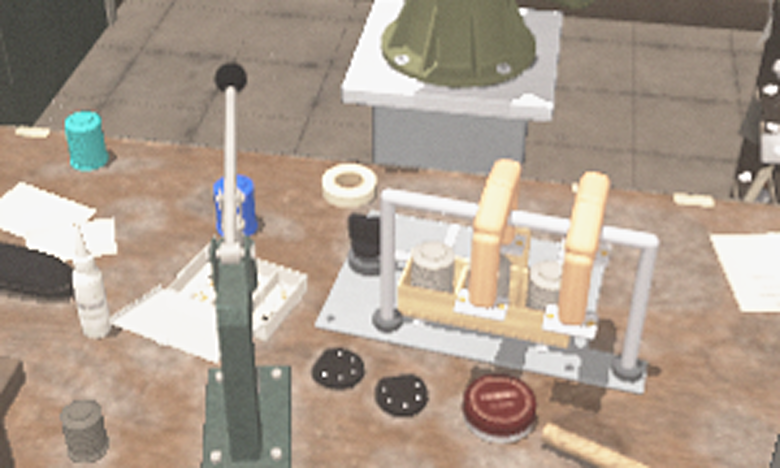

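The pictures show the crate home with its three spools (tops at 342, 430 and 510 px in the top crop) and both handles over the bar. The clamp arm lies across the crate's front, and the far spool and the other things have not moved.

```bash
python3 -c "
from station import hand_in
print(hand_in())"
```

```text
the job is handed in; nothing more can be done
None
```

The job is handed in, at about 50 s of the 210 s allowed.

- **Spools:** All three grey spools from the near half stand upright in the crate, one to a cell. The far-edge spool and the blue and turquoise look-alikes were left alone.
- **Handles:** Both handles present hang over the bar with a leg on either side, about 90 mm apart.
- **Crate:** I pushed it in until it met its hard stop, at about 25 N. In the last top picture its rim corners lie within about 3 mm of the home position.
- **Clamp:** I turned the knob with the closed fingers against its grip bar, not by gripping it, because the gripper body would have passed within a few millimetres of the bar post. The arm now lies across the crate's front.

**Check that disagreed:** the first top picture after turning read the clamp at 1.53–1.56 rad rather than 1.6. I put that down to pixel error, but pushed again at the end of the grip bar. It did not give at about 13 N, well above its turning friction, so I take it to be at the stop.

Nothing else on the counter looked moved in the final pictures, and the arm was clear of everything at hand-in.

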